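# Load the reagent cassette into the cooler door and latch it

### The arm

A 6-joint arm with a two-finger parallel gripper is mounted at the origin on the work surface. World frame = base frame: x ahead of the robot, y to its left, z up, the work surface at z = 0. Lengths are in m, angles in rad, forces in N, time in s.
With the tool pointing down it reaches from about 0.275 to 0.825 m from the base axis. Payload 5.2 kg.
Tool frame: the origin (TCP) lies on the front face of the gripper's body, between the roots of the fingers; the fingertips stand 84 mm ahead of it and the grasp point (between the pads) lies 65 mm ahead of it; z points along the fingers, y is the direction in which the jaws open and shut (so a half turn about z gives the same grasp; the last joint's range is limited). The gripper opens to 93 mm and grips with 3 to 60 N. Pads are 15 mm wide; open, the fingers measure 128 mm over their backs; the gripper's body (75 mm by 188 mm) begins 65 mm behind the grasp point.
Start: joints at [-1.452, 0.259, 1.535, -0, 1.348, -0.203], TCP at [0.174, -0.522, 0.303] pointing down, gripper open.
Joint ranges: [-3.14, 3.14], [-0.91, 2.08], [0.19, 2.58], [-1.22, 4.36], [0.22, 2.71], [-3.12, 3.12]. Speed limits (rad/s): [2.57, 2.57, 3.14, 3.14, 3.14, 3.14].

### API

Orientations are given as a rotation vector (axis times angle).
In Python, from plant import ctrl gives the robot as it stands.
- The arm moves only by the tool servo_tool, never from a script. Its argument "plan" is a list of rows, each a list of 7 numbers: the shift along the world's x, y, z in cm, then the turn, a rotation vector about the world's x, y, z in rad, then the closure, from -1 (fully open) to 1 (shut), so that 0 is half open. In form: [[dx, dy, dz, rx, ry, rz, jaw], ...]. A call has exactly 10 rows; each row shifts and turns the pose as measured when the row begins; what a row does not reach is not made up. A row lasts 1/12 s, in which the tool goes at most 41.7 mm and 7.16 degrees, less where a joint would pass 70% of its speed; a pose out of reach is approached as far as the arm can. A call with a gripper value outside its range is refused whole. The fingers move at their own pace and stop on an object; "squeeze" is the grip in N (left out, the last holds). Time passes only in rows, so rows that do not move let the fingers close, or fill a call up. It gives the time, the measured TCP pose, the force and the opening at its end, in the units of the state.
- ctrl.get_state(): the state, without advancing time (a new reading comes with each control period).
- ctrl.read_camera(name): name is "side" or "top"; returns a dict with "img" (384x512x3 uint8, red, green, blue), "depth" (384x512 float32, m along the optical axis (not along the pixel's ray), 0 where there is no reading), "fx", "fy", "cx", "cy" (pixels), "cam_to_world" (4x4, takes a point from camera to world coordinates). Camera axes: x right, y up, looking along -z (the intrinsics and any distortion apply to the point x, -y, -z); pixel columns grow to the right and rows downward; lengths in m; the calibration is good to about 2 mm. A picture is of the moment at which its call begins.
- ctrl.close_job(): hands the job in, once; it reports no verdict.
The state is a dict: "time": time; "joint_pos": joint angles; "qvel": joint speeds; "tau": joint torques, N m; "tcp_pos": TCP position; "eef_rot": TCP orientation; "force": force on the tool from outside, world axes, zero at the start; "ft_torque": the same for the moment, N m; "width": finger opening in m.
Only numpy, scipy, OpenCV 4.12 (cv2) and the standard library are available. Lean on these libraries where they do the work, as an engineer would, in place of code of your own. Each camera call takes 0.05 s, during which the arm holds its last target.

### The job

The tall flat reagent cassette was left lying on the bench: put it away standing upright, caps up and right down, in the empty holder on the inside of the reagent cooler's open door. Then push the door shut until its spring latch snaps in, without slamming or forcing it. Do not drop the cassette, and leave the other things on the bench where they are.

Things in the scene. Friction and masses are not known exactly. Their poses are not given: they have to be found in the camera images.
- cassette: white reagent cassette, a flat block 60 mm wide, 36 mm thick, 110 mm tall when standing, 220 g, three low caps (6 mm) in its top end, grey band round its foot end, paper label on both broad faces. Starts lying on a broad face, top end towards the robot or its right side. Origin at the block's centre; own x points out of the top end, own y across the 60 mm width, own z across the 36 mm thickness
- cooler: white bench-top cooler, fixed: 280 mm wide, 240 deep, 240 tall (4 mm control plate on its flat top). Origin at the centre of its underside; front faces own -x, own +y is the hinge side. A small sprung plunger low in its front rim holds an unlatched door ajar
- door (a joint): angle of the cooler's upright door, rad: 0 = shut, grows opening, to 1.9; latched it rests at 0.01, pressed home -0.006. Vertical hinge, light friction (1.5 N at the free edge), stays where left. Flat panel 276 mm wide, 24 thick, 13 to 234 mm above the bench. Outside, a vertical pull bar stands 33 mm out, 245 mm from the hinge, 30 to 120 mm above the bench; bare panel above it
- latch (a joint): how far the sprung latch bolt is pushed in, m: 0 = fully out, 0.010 = fully in. Bevelled bolt at the door's free edge, inside, 150 to 180 mm above the bench. Shutting, it meets the strike lip in the cooler at door angle 0.12, is pushed in 8 mm by 0.055 and snaps out behind the strike at 0.01. This takes about 15 N square on the outer face 200 mm from the hinge
- door_hinge (a point): point on the door's hinge axis (in the plane of its inner face), 200 mm above the bench; axes turn with the door: own x is the normal of the inner face (into the cooler when shut), own y points from the free edge to the hinge, own z up
- door_face (a point): point on the door's outer face, 200 mm from the hinge and 200 mm above the bench, axes as door_hinge; the outer face is pushed along own +x
- holder (a point): floor centre of the cassette holder inside the door, 104 mm above the bench, axes as door_hinge. Pocket open at the top: side cheeks 65 mm apart (own y), flared lips to 120 mm above its floor; rails 41 mm apart (own x), 35 mm high, flared. Cassette thickness along own x, either way round; 34 mm free between it and the door panel, whose top edge is 20 mm above a seated cassette's top
- tube_rack: black open-frame rack, 210 x 75 mm, with capped sample tubes, 104 mm tall over all; origin at the centre of its underside
- well_tray: flat white tray with 8 x 8 small wells, 130 x 130 x 32 mm; origin at the centre of its underside
- bottle: round white bottle with screw cap, diameter 64 mm, 125 mm tall, standing; origin at the centre of its underside
- short_pack: squat white pack with one big screw cap, 46 x 70 mm, 74 mm tall, standing; origin at the centre of its underside (not the cassette)
- pen: black pen, 150 mm long, 10 mm thick, lying on the bench; origin under its middle, own x along it
- vial: small white capped vial, diameter 26 mm, 56 mm tall, standing; origin at the centre of its underside
Not all that is in view belongs to the job. What is shaped like the cassette but pink or yellow is not meant.

How it is judged:
By the outcome, as a careful person would: the job done as asked, in the order asked, and still so for the second after the job is handed in, with the robot touching nothing.
It also fails if it takes over 72 s, if anything falls off the work surface, if the arm or the gripper's body presses on something with over 40 N, if the wrist force passes 120 N, or if a joint passes its speed limit or range.

## Working session

There is one attempt and no reset: what is moved stays moved. The work goes in short steps, Python scripts to look and compute and a tool call to move; the robot and the scene stay as the last step left them, time stands still between calls to the robot, and variables do not carry over. Pictures are saved under pics/ and viewed, and the job is handed in when it is done.

Besides the shell and the picture viewer there is one more tool, called after "Call:" by a JSON object that holds its "api" and its "payload", one argument or row to a line. servo_tool: Moves the arm, as the interface text tells. Its arguments: {"type":"object","properties":{"plan":{"type":"array"},"squeeze":{"type":"number"}},"required":["plan"]}

```bash
ls; mkdir -p pics; python3 - <<'E'
from plant import ctrl
import cv2,numpy as np
print(ctrl.get_state())
for n in("side","top"):
    c=ctrl.read_camera(n); np.savez(f"{n}0.npz",**c)
    cv2.imwrite(f"pics/{n}0.png",c["img"][:,:,::-1]); print(n,c["fx"],c["fy"],c["cx"],c["cy"],c.keys()); print(np.round(c["cam_to_world"],4))
E
```

```text
pics
{'time': 0.0, 'joint_pos': array([-1.45179748e+00,  2.59319409e-01,  1.53606764e+00, -2.62966027e-05,
        1.34799115e+00, -2.02823239e-01]), 'qvel': array([ 0.00078136, -0.00048942, -0.00088658,  0.00172041,  0.00135666,
       -0.00034444]), 'tau': array([-9.14304601e-04, -4.37308252e+01, -2.84003592e+01,  7.17713032e-02,
        4.12747229e-02, -1.55425341e-04]), 'tcp_pos': array([ 0.17391809, -0.52136399,  0.30193647]), 'eef_rot': array([-3.09924524e+00, -5.03061304e-01, -7.72323027e-05]), 'force': array([ 0.17579642, -0.87759405,  0.16400005]), 'ft_torque': array([ 0.02352036, -0.05379479, -0.00515386]), 'width': 0.0927922910579973}
side 495.255306221381 495.255306221381 256.2225021306549 196.5776883247585 dict_keys(['img', 'depth', 'fx', 'fy', 'cx', 'cy', 'cam_to_world'])
[[-0.9867  0.0876 -0.1372  0.2602]
 [-0.1622 -0.5995  0.7837  1.1798]
 [-0.0136  0.7955  0.6057  1.0484]
 [ 0.      0.      0.      1.    ]]
top 412.1710122513446 412.1710122513446 251.74021438697818 195.64078615738953 dict_keys(['img', 'depth', 'fx', 'fy', 'cx', 'cy', 'cam_to_world'])
[[ 0.0114  0.9972 -0.0735  0.3592]
 [-0.9998  0.0127  0.0167  0.0193]
 [ 0.0176  0.0733  0.9972  1.2901]
 [ 0.      0.      0.      1.    ]]
```

View pics/top0.png

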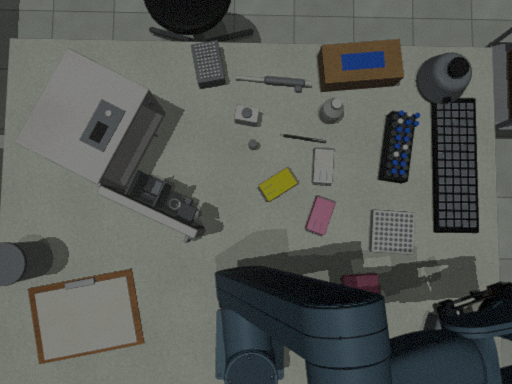

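View pics/side0.png

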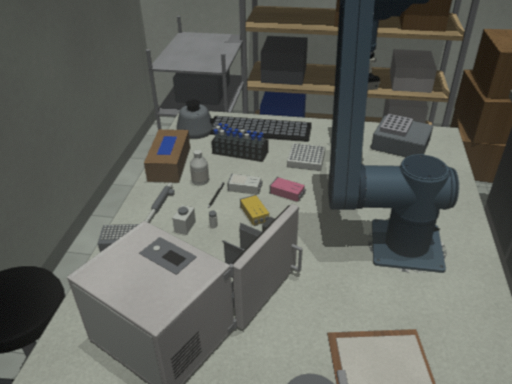

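Candidates for the cassette in the top view: white block (323,166), pink (320,215), yellow (278,184), short_pack (247,115), well_tray (392,231). By colour and shape I choose the white block at (323,166), which is at (244,183) in the side view. I'll check it in a close crop.

```bash
cat > h.py <<'E'
import numpy as np,cv2
def load(n): return dict(np.load(n))
def ray(c,u,v):
    M=c["cam_to_world"]; d=np.array([(u-c["cx"])/c["fx"],-(v-c["cy"])/c["fy"],-1.0])
    return M[:3,3],M[:3,:3]@d
def onz(c,u,v,z):
    o,d=ray(c,u,v); return o+d*(z-o[2])/d[2]
def proj(c,p):
    M=c["cam_to_world"]; q=M[:3,:3].T@(np.asarray(p)-M[:3,3]); return c["fx"]*q[0]/-q[2]+c["cx"], c["fy"]*-q[1]/-q[2]+c["cy"]
def pt(c,u,v):
    o,d=ray(c,u,v); return o+d*float(c["depth"][v,u])
def crop(c,x0,x1,y0,y1,s,f):
    cv2.imwrite(f,cv2.resize(c["img"][y0:y1,x0:x1,::-1],None,fx=s,fy=s,interpolation=cv2.INTER_CUBIC))
E
python3 - <<'E'
from h import *
t=load("top0.npz");s=load("side0.npz")
a=cv2.resize(t["img"][135:195,290:360,::-1],None,fx=5,fy=5,interpolation=cv2.INTER_CUBIC)
b=cv2.resize(s["img"][160:205,215:285,::-1],None,fx=5,fy=5,interpolation=cv2.INTER_CUBIC)
cv2.imwrite("pics/c0.png",np.hstack([a,np.vstack([b,np.zeros((75,350,3),np.uint8)])]))
crop(t,0,220,40,250,3,"pics/c1.png") if 0 else crop(t,90,220,80,250,3.5,"pics/c1.png")
crop(s,200,320,190,340,4,"pics/c2.png")
E
```

```text
(no output)
```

View pics/c0.png

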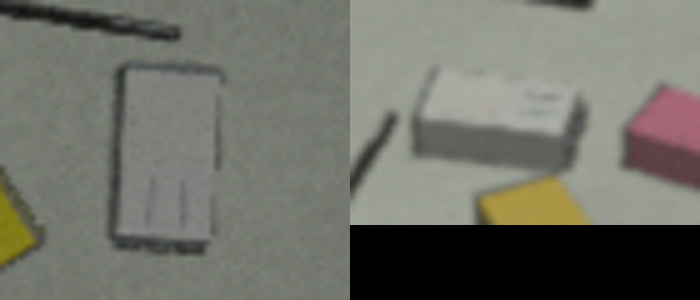

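View pics/c1.png

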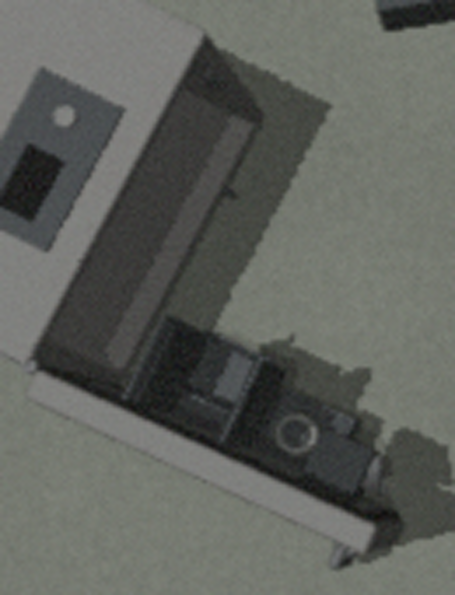

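View pics/c2.png

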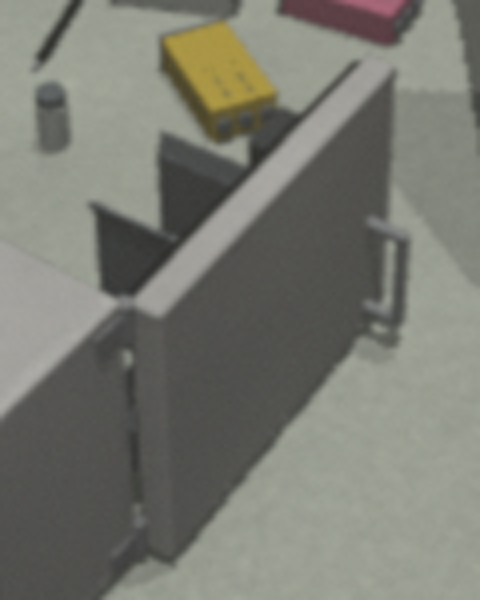

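Top crop: white block with a paper label, and the cap end at the bottom edge (crop (160,245), full (322,184)), so the top end faces the robot. It is the cassette. The door is open roughly 90°. The empty pocket's cheeks are at crop (150,350) and (245,395), and other door fittings with a ring sit further out at (295,433).

```bash
python3 - <<'E'
from h import *
t=load("top0.npz");s=load("side0.npz")
np.set_printoptions(precision=4,suppress=True)
g=cv2.cvtColor(t["img"],cv2.COLOR_RGB2GRAY)
sub=np.zeros_like(g);sub[140:192,305:340]=g[140:192,305:340]
print("bg",np.median(g[140:192,340:350]),g[166,323])
d=t["depth"]; 
# world z image
v,u=np.mgrid[0:384,0:512]; M=t["cam_to_world"]
D=np.stack([(u-t["cx"])/t["fx"],-(v-t["cy"])/t["fy"],-np.ones_like(u)],-1)*d[...,None]
P=D@M[:3,:3].T+M[:3,3]; np.save("P0.npy",P)
m=((P[...,2]>0.025)&(P[...,2]<0.06)).astype(np.uint8); mm=np.zeros_like(m);mm[140:192,305:342]=m[140:192,305:342]
pp=P[mm>0]; print(len(pp),np.median(pp[:,2]),pp[:,:2].min(0),pp[:,:2].max(0))
r=cv2.minAreaRect(pp[:,:2].astype(np.float32)*1000);print(r, cv2.boxPoints(r))
# image by brightness
m2=((g>g[155:175,318:328].mean()-18)&(sub>0)).astype(np.uint8)
c=max(cv2.findContours(m2,0,1)[0],key=cv2.contourArea);r=cv2.minAreaRect(c);print(r)
for q in cv2.boxPoints(r): print(onz(t,*q,0.036))
# heights around door
zz=(P[...,2]*1000).astype(int)
print("z map"); 
for y in range(150,245,3): print(y,' '.join('%4d'%zz[y,x] for x in range(90,210,4)))
E
```

```text
bg 120.0 124
723 0.03723229784737181 [ 0.4879 -0.2516] [ 0.6058 -0.1871]
((547.1705932617188, -219.77720642089844), (61.092193603515625, 116.64112854003906), 87.1296157836914) [[ 487.3936 -247.3645]
 [ 603.8883 -253.2055]
 [ 606.9476 -192.1899]
 [ 490.4529 -186.3489]]
((322.0, 165.5), (51.0, 34.0), 90.0)
[ 0.626  -0.1643  0.036 ]
[ 0.6276 -0.2697  0.036 ]
[ 0.4692 -0.269   0.036 ]
[ 0.4679 -0.1646  0.036 ]
z map
150  241  238  241  242  240  238  240   23   28   28   30   26   31   24    0    4    2    2    0   -1    0    0    2    0   -4    7   -4    3    1   -4
153  240  238  240  240  239  242  240   28   29   27   23   26   27   19    3   -5   -1    0    3    3    5    4    0    4   -6    0    2    0    6    0
156  240  239  241  241  239  242   27   25   32   25   28   28   26   -2    4   -2    4   -1   -1   -2    3    0    3    1    0    5   -2   -4    0   -1
159  238  239  238  239  241  240   26   27   27   28   28   29   28    0    1    0    4    8    0   -3    0   -3   -1    5   -2    0    1   -3    0   -3
162  242  243  239  239  241  230   25   27   25   31   25   28   23
[... 3543 characters left out ...]
  -2   -1   -1   -1    1    4   -1    3    1   -1  236  232  233  236  203   97    2
234   -2    0   -3    1    1    1    0    0    5    1    0    0    0   -3   -1   -1    4   -3    1   -1    1    1    1    6  235  236  231  163   51   -2
237    6   -1    0   -1    3    4    3    4   -1    5   -1    3    2   -1    3    1   -3    0   -1    0   -2    0    1    1  120   44  225    2    5    0
240   -1    6   -5   -3    0   -2    0    2    0    2    1   -2    0   -1    2    2    3    3    0    3    3    0    0    2  115   44    0    1    1    1
243   -3    2    6    3    4    3    3    3   -1    0    2    0   -2    4    0    0    2    2    2    0    2    0   -1    3    1   -1    0    2   -1    2
```

```bash
python3 - <<'E'
from h import *
np.set_printoptions(precision=4,suppress=True)
P=np.load("P0.npy")
reg=np.zeros(P.shape[:2],bool);reg[180:240,95:205]=1
m=reg&(abs(P[...,2]-.234)<.006)
# drop cooler points
n,lab,st,ce=cv2.connectedComponentsWithStats(m.astype(np.uint8));
k=1+np.argmax(st[1:,4]);q=P[lab==k];
r=cv2.minAreaRect((q[:,:2]*1000).astype(np.float32));B=cv2.boxPoints(r);print(r,B)
c=q[:,:2].mean(0);U,S,V=np.linalg.svd(q[:,:2]-c,full_matrices=False);l=V[0]; l=l*np.sign(l[1]) # toward hinge(+y)
nrm=np.array([l[1],-l[0]])  # own x, own y = rot90(x)
print("own y",l,"own x",nrm,"yaw x",np.arctan2(nrm[1],nrm[0]))
a=(q[:,:2]-c)@l;b=(q[:,:2]-c)@nrm;print("along",np.percentile(a,[0,1,5,50,95,99,100]),"norm",np.percentile(b,[0,2,10,50,90,98,100]),c)
# door frame coords: origin c
W=P[reg];x=(W[:,:2]-c)@nrm;y=(W[:,:2]-c)@l;z=W[:,2]
s=(x>.005)&(x<.15)&(z>.09)&(z<.24)
H=np.full((40,70),0)
for xi,yi,zi in zip(x[s],y[s],z[s]):
    i=int(xi/.004);j=int((yi+.14)/.004)
    if 0<=i<40 and 0<=j<70:H[i,j]=max(H[i,j],zi*1000)
print('     ',' '.join('%3d'%(-140+4*j) for j in range(16,70)))
for i in range(0,36):print('%4d '%(4*i),' '.join('%3d'%H[i,j] for j in range(16,70)))
# cooler
m=(abs(P[...,2]-.240)<.006);m[:,200:]=0;m[:40]=0
n,lab,st,ce=cv2.connectedComponentsWithStats(m.astype(np.uint8));k=1+np.argmax(st[1:,4]);q=P[lab==k]
r=cv2.minAreaRect((q[:,:2]*1000).astype(np.float32));print(r,cv2.boxPoints(r))
E
```

```text
((398.342041015625, 274.26416015625), (287.595947265625, 34.26537322998047), 64.77908325195312) [[321.5689 151.4746]
 [352.5678 136.8738]
 [475.1152 397.0537]
 [444.1163 411.6545]]
own y [0.4115 0.9114] own x [ 0.9114 -0.4115] yaw x -0.4240935932444462
along [-0.1401 -0.1367 -0.1253 -0.0001  0.1259  0.1414  0.1474] norm [-0.0155 -0.0142 -0.0117  0.0001  0.0114  0.0138  0.0189] [0.3972 0.2707]
      -76 -72 -68 -64 -60 -56 -52 -48 -44 -40 -36 -32 -28 -24 -20 -16 -12  -8  -4   0   4   8  12  16  20  24  28  32  36  40  44  48  52  56  60  64  68  72  76  80  84  88  92  96 100 104 108 112 116 120 124 128 132 136
   0    0   0   0   0   0   0   0   0   0   0   0   0   0   0   0   0   0   0   0   0   0   0   0   0   0   0   0   0   0   0   0   0   0   0   0   0   0   0   0   0   0   0   0   0   0   0   0   0   0   0   0   0   0   0
   4  235 237 235 237 229 235 228 236 235 233 234 235 234 234 232 232 236 236 236 235 235 238 231 234 233 235 236 237 234 236 236 234 235 233 237 234 232 233 234 234 235 236 233 238 234 230 234 235 235 232 235 232 236 238
   8  233 233 235 230 234 234 234 234 
[... 6996 characters left out ...]
0   0   0   0   0   0   0   0   0   0   0   0   0   0   0   0   0   0
 136    0   0   0   0   0   0   0   0   0   0   0   0   0   0   0   0   0   0   0   0   0   0   0   0   0   0   0   0   0   0   0   0   0   0   0   0   0   0   0   0   0   0   0   0   0   0   0   0   0   0   0   0   0   0
 140    0   0   0   0   0   0   0   0   0   0   0   0   0   0   0   0   0   0   0   0   0   0   0   0   0   0   0   0   0   0   0   0   0   0   0   0   0   0   0   0   0   0   0   0   0   0   0   0   0   0   0   0   0   0
((634.9856567382812, 436.89996337890625), (255.7996063232422, 284.6997375488281), 63.893672943115234) [[450.8777 384.688 ]
 [706.532  259.4092]
 [819.0936 489.1119]
 [563.4393 614.3907]]
```

```bash
cat >> h.py <<'E'
def cloud(c):
    v,u=np.mgrid[0:384,0:512]; M=c["cam_to_world"]
    D=np.stack([(u-c["cx"])/c["fx"],-(v-c["cy"])/c["fy"],-np.ones(u.shape)],-1)*c["depth"][...,None]
    return D@M[:3,:3].T+M[:3,3]
E
python3 - <<'E'
from h import *
np.set_printoptions(precision=4,suppress=True)
t=load("top0.npz");s=load("side0.npz")
c=np.array([.3972,.2707]);l=np.array([.4115,.9114]);n=np.array([.9114,-.4115])
for nm,k in(("top",t),("side",s)):
    P=cloud(k).reshape(-1,3);P=P[k["depth"].ravel()>0];x=(P[:,:2]-c)@n;y=(P[:,:2]-c)@l;z=P[:,2]
    b=(x>.018)&(x<.1)&(z>.217)&(z<.232)
    for lo,hi in((-.03,.01),(.05,.09)):
        q=b&(y>lo)&(y<hi);print(nm,q.sum(),"y",y[q].mean(),y[q].std(),"x range",x[q].min(),x[q].max(),"z",z[q].max())
    for lo,hi in((.024,.05),(.07,.1)):
        q=(z>.133)&(z<.145)&(y>-.004)&(y<.056)&(x>lo)&(x<hi);print(nm,"rail",q.sum(),x[q].mean() if q.any() else 0,x[q].std() if q.any() else 0)
    q=(abs(z-.234)<.004)&(abs(x)<.03)&(abs(y)<.145);cc=P[q];print("panel x",np.percentile(x[q],[1,5,50,95,99]),"y",np.percentile(y[q],[1,99]), "slope",np.polyfit(y[q],x[q],1))
    # outer face from side
    q=(x<.0)&(x>-.03)&(z>.13)&(z<.225)&(abs(y)<.12)
    if q.sum()>30: print("outer face",q.sum(),np.median(x[q]),np.polyfit(y[q],x[q],1))
    # cassette
    q=(P[:,0]>.47)&(P[:,0]<.63)&(P[:,1]<-.17)&(P[:,1]>-.27)&(z>.031)&(z<.042)
    r=cv2.minAreaRect((P[q][:,:2]*1000).astype(np.float32));print("cassette",r,P[q].mean(0), np.percentile(P[q],[1,99],axis=0))
    C=P[q][:,:2]-P[q][:,:2].mean(0);V=np.linalg.svd(C,full_matrices=False)[2];print(V[0])
E
```

```text
top 47 y -0.007167309749520387 0.0019300968764226153 x range 0.018153800575544367 0.08366939673393452 z 0.23174093191942724
top 85 y 0.06807336943405333 0.0018514653963119998 x range 0.01890592479922442 0.08461127030672815 z 0.2294162987683952
top rail 32 0.03637503662154194 0.003274052954476581
top rail 36 0.08559540779032876 0.0027566438070747478
panel x [-0.0144 -0.0132 -0.0001  0.0128  0.0143] y [-0.1363  0.1383] slope [-0.0008 -0.0002]
cassette ((548.748046875, -219.85629272460938), (61.092193603515625, 112.192138671875), 87.12960052490234) [ 0.5496 -0.2198  0.0371] [[ 0.4963 -0.2509  0.0314]
 [ 0.6038 -0.1892  0.0417]]
[-0.9981  0.062 ]
side 85 y -0.006827514988155829 0.002194216661521277 x range 0.01843558927826497 0.08526244882328565 z 0.2286367295565368
side 53 y 0.06939199895584439 0.0014676034905150494 x range 0.01981510815188745 0.08372579924045062 z 0.2289514576645022
side rail 0 0 0
side rail 1 0.07698481379772265 0.0
panel x [-0.0172 -0.0157 -0.0038  0.0104  0.0122] y [-0.1348  0.1406] slope [-0.0029 -0.0033]
outer face 1391 -0.015728050425611144 [-0.0051 -0.0157]
cassette ((548.1506958007812, -219.8367156982422), (68.90191650390625, 110.18631744384766), 85.61978149414062) [ 0.5473 -0.2169  0.0366] [[ 0.4938 -0.2542  0.0315]
 [ 0.6009 -0.1859  0.0417]]
[-0.9966  0.0818]
```

Cassette centre is about (0.549,-0.220), with its top pointing (-0.998,0.065). The holder centre is about (0.467,0.273) and the door normal's yaw is about -0.424.

Plan:
1. Grasp the narrow sides with the tool tilted 30° outward.
2. Flip 180° about the tool axis to stand the cassette up.
3. Regrasp from above on the broad faces.

```bash
cat >> h.py <<'E'
from scipy.spatial.transform import Rotation as R
def Rt(yyaw,tilt,dyaw):
    # tool z tilted 'tilt' from down towards yaw dyaw; tool y horizontal at yaw yyaw (perp. to dyaw unless tilt=0)
    z=np.array([np.sin(tilt)*np.cos(dyaw),np.sin(tilt)*np.sin(dyaw),-np.cos(tilt)]);y=np.array([np.cos(yyaw),np.sin(yyaw),0])
    return np.stack([np.cross(y,z),y,z],1)
def go(p,Rm,label="",nt=None):
    from plant import ctrl
    s=ctrl.get_state();Rc=R.from_rotvec(s["eef_rot"]);rv=(R.from_matrix(Rm)*Rc.inv()).as_rotvec();d=(np.asarray(p)-s["tcp_pos"])*100
    np.set_printoptions(precision=3,suppress=True)
    n=max(np.ceil(np.linalg.norm(d)/4.1),np.ceil(np.linalg.norm(rv)/.124),1)
    print(label,"t%.2f"%s["time"],"shift cm",d,"rot",rv,"rows>=",n,"per row",d/n,rv/n,"w",round(s["width"],4),"F",s["force"],"q",s["joint_pos"])
E
python3 - <<'E'
from h import *
go([.467,-.214,.20],Rt(np.pi/2-.065,np.pi/6,-.065))
go([.467,-.214,.20],Rt(-np.pi/2-.065,np.pi/6,-.065))
E
```

```text
t0.10 shift cm [ 29.307  30.742 -10.2  ] rot [-0.723 -0.096  2.671] rows>= 23.0 per row [ 1.274  1.337 -0.443] [-0.031 -0.004  0.116] w 0.0933 F [-0.581  0.423 -0.491] q [-1.452  0.259  1.536 -0.     1.348 -0.203]
 t0.10 shift cm [ 29.307  30.742 -10.2  ] rot [ 0.066 -0.522 -0.378] rows>= 11.0 per row [ 2.664  2.795 -0.927] [ 0.006 -0.047 -0.034] w 0.0933 F [-0.581  0.423 -0.491] q [-1.452  0.259  1.536 -0.     1.348 -0.203]
```

Call:
{"api": "servo_tool", "payload": {
  "plan": [
    [2.7,2.8,0,0.006,-0.05,-0.036,-0.7],
    [2.7,2.8,0,0.006,-0.05,-0.036,-0.7],
    [2.7,2.8,0,0.006,-0.05,-0.036,-0.7],
    [2.7,2.8,0,0.006,-0.05,-0.036,-0.7],
    [2.7,2.8,-0.5,0.006,-0.05,-0.036,-0.7],
    [2.7,2.8,-1,0.006,-0.05,-0.036,-0.7],
    [2.7,2.8,-1.5,0.006,-0.05,-0.036,-0.7],
    [2.7,2.8,-1.5,0.006,-0.05,-0.036,-0.7],
    [2.7,2.8,-1.5,0.006,-0.05,-0.036,-0.7],
    [2.7,2.8,-1.5,0.006,-0.05,-0.036,-0.7]
  ]
}}

```text
time: 0.93
tcp_pos: [0.4452, -0.2395, 0.227]
eef_rot: [3.014, -0.116, 0.804]
force: [1.6, 0.4, -0.4]
width: 0.079
```

```bash
python3 - <<'E'
from h import *
go([.467,-.214,.167],Rt(-np.pi/2-.065,np.pi/6,-.065))
E
```

```text
t0.93 shift cm [ 2.184  2.552 -6.   ] rot [ 0.001 -0.002  0.012] rows>= 2.0 per row [ 1.092  1.276 -3.   ] [ 0.    -0.001  0.006] w 0.079 F [ 1.635  0.357 -0.38 ] q [-0.939  0.075  2.072  0.602  0.731  0.307]
```

Call:
{"api": "servo_tool", "payload": {
  "plan": [
    [0.7,0.9,-2,0,0,0.003,-0.7],
    [0.7,0.9,-2,0,0,0.003,-0.7],
    [0.7,0.7,-2,0,0,0.003,-0.7],
    [0,0,0,0,0,0,-0.7],
    [0.7,0,-1.2,0,0,0,-0.7],
    [0.7,0,-1.2,0,0,0,-0.7],
    [0.7,0,-1.2,0,0,0,-0.7],
    [0,0,0,0,0,0,-0.7],
    [0,0,0,0,0,0,-0.7],
    [0,0,0,0,0,0,-0.7]
  ]
}}

```text
time: 1.77
tcp_pos: [0.4882, -0.2044, 0.1263]
eef_rot: [3.027, -0.095, 0.803]
force: [0.1, 1.1, 0.5]
width: 0.0791
```

```bash
python3 - <<'E'
from h import *
from plant import ctrl
go([.5166,-.2174,.0803],Rt(-np.pi/2-.065,np.pi/6,-.065))
c=ctrl.read_camera("side");np.savez("s1.npz",**c);a=c["img"][130:260,190:350,::-1]
cv2.imwrite("pics/s1.png",cv2.resize(a,None,fx=4.5,fy=4.5,interpolation=cv2.INTER_CUBIC))
E
```

```text
t1.77 shift cm [ 2.841 -1.3   -4.597] rot [-0.008 -0.005 -0.004] rows>= 2.0 per row [ 1.421 -0.65  -2.298] [-0.004 -0.002 -0.002] w 0.0791 F [0.149 1.131 0.465] q [-0.797  0.289  2.141  0.858  0.462  0.104]
```

View pics/s1.png

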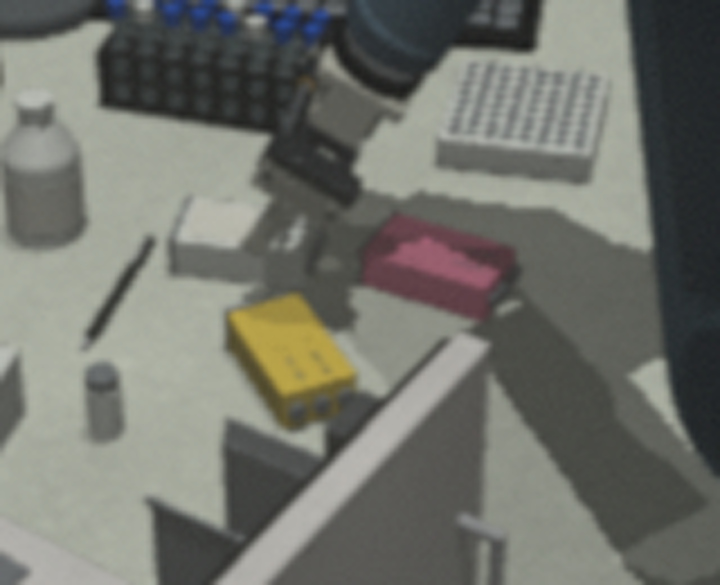

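```bash
cat > kin.py <<'E'
import numpy as np
from scipy.spatial.transform import Rotation as R
from scipy.optimize import least_squares
Q=[([-1.4518,.2593,1.5361,0,1.348,-.2028],[.17392,-.52136,.30194],[-3.09925,-.50306,0]),
([-.939,.075,2.072,.602,.731,.307],[.4452,-.2395,.227],[3.014,-.116,.804]),
([-.797,.289,2.141,.858,.462,.104],[.4882,-.2044,.1263],[3.027,-.095,.803])]
def fkR(q,s4=1,s6=1):
    b=R.from_euler('z',q[0]);f=b*R.from_euler('y',q[1]+q[2])
    w=f*R.from_euler('z',s4*q[3])*R.from_euler('y',q[4]);e=w*R.from_euler('z',s6*q[5])
    return b,f,w,e
E
python3 - <<'E'
from kin import *
for s4 in(1,-1):
  for s6 in(1,-1):
    print(s4,s6)
    for q,p,r in Q:
        b,f,w,e=fkR(q,s4,s6); A=R.from_rotvec(r)
        print("z err",np.linalg.norm(w.apply([0,0,1])-A.apply([0,0,1])), "rel",np.round((e.inv()*A).as_rotvec(),3))
E
```

```text
1 1
z err 7.981546914188392e-05 rel [ 0.    -0.     1.571]
z err 0.00018838770584579258 rel [ 0.    -0.     1.571]
z err 0.0010404312418011465 rel [1.00e-03 0.00e+00 1.57e+00]
1 -1
z err 7.981546914188392e-05 rel [ 0.    -0.     1.165]
z err 0.00018838770584579258 rel [ 0.    -0.     2.185]
z err 0.0010404312418011465 rel [1.000e-03 0.000e+00 1.778e+00]
-1 1
z err 7.981546914188392e-05 rel [ 0.    -0.     1.571]
z err 0.756060195438768 rel [-0.465  0.898  2.356]
z err 0.6746728695701028 rel [ 0.66  -0.816 -2.927]
-1 -1
z err 7.981546914188392e-05 rel [ 0.    -0.     1.165]
z err 0.756060195438768 rel [-0.837  0.837  2.899]
z err 0.6746728695701028 rel [ 0.699 -0.7   -2.74 ]
```

```bash
cat >> kin.py <<'E'
def fk(q,P):
    h,a2,a3,d6,a1,o3=P
    b,f,w,e=fkR(q)
    p=np.array([0,0,h])+b.apply([a1,0,0])+(b*R.from_euler('y',q[1])).apply([0,0,a2])+f.apply([o3,0,a3])+w.apply([0,0,d6])
    return p,(e*R.from_euler('z',np.pi/2)).as_matrix()
E
python3 - <<'E'
from kin import *
for free in ([0,1,2,3],[0,1,2,3,4],[0,1,2,3,5],[0,1,2,3,4,5]):
    def full(x):
        P=np.zeros(6);P[free]=x;return P
    g=lambda x:np.concatenate([fk(q,full(x))[0]-np.array(p) for q,p,r in Q])
    s=least_squares(g,np.array([.3,.4,.4,.2,0,0])[free],x_scale=.1);print(free,np.round(full(s.x),4),np.round(g(s.x)*1000,2))
E
```

```text
[0, 1, 2, 3] [0.4629 0.3835 0.388  0.4615 0.     0.    ] [-117.43   48.92  -16.31   -6.8   -64.07    6.73   -6.05  -66.37    9.58]
[0, 1, 2, 3, 4] [ 0.3262  0.6781  0.5521  0.535  -0.2216  0.    ] [-115.81   35.37   21.83   -6.96  -16.84   10.83    8.97  -46.3   -32.65]
[0, 1, 2, 3, 5] [0.6284 0.5219 0.4655 0.5457 0.     0.2241] [-110.21  -11.53  -36.9     7.36  -29.54    7.19  -20.07  -11.41   29.71]
[0, 1, 2, 3, 4, 5] [ 0.4999  0.7278  0.58    0.5899 -0.1699  0.1918] [-110.01  -13.21   -4.7     5.19    1.69   10.26   -6.54   -3.94   -5.56]
```

```bash
cat >> kin.py <<'E'
def fk2(q,P):
    h,a2,a3,d6,yb,yw,o3,a1=P
    b,f,w,e=fkR(q); v=f*R.from_euler('z',q[3])
    p=np.array([0,0,h])+b.apply([a1,yb,0])+(b*R.from_euler('y',q[1])).apply([0,0,a2])+f.apply([o3,0,a3])+v.apply([0,yw,0])+w.apply([0,0,d6])
    return p,(e*R.from_euler('z',np.pi/2)).as_matrix()
E
python3 - <<'E'
from kin import *
for free in ([0,1,2,3,4],[0,1,2,3,4,6],[0,1,2,3,4,5],[0,1,2,3,4,7],[0,1,2,3,4,5,6]):
    def full(x):
        P=np.zeros(8);P[free]=x;return P
    g=lambda x:np.concatenate([fk2(q,full(x))[0]-np.array(p) for q,p,r in Q])
    s=least_squares(g,np.array([.3,.4,.4,.2,.1,0,0,0])[free],x_scale=.1);print(free,np.round(full(s.x),4),np.round(g(s.x)*1000,2))
E
```

```text
[0, 1, 2, 3, 4] [0.1543 0.5054 0.4069 0.2428 0.1204 0.     0.     0.    ] [  8.08  13.54   7.45  -3.53  -4.64  -0.93   4.6  -10.49  -6.52]
[0, 1, 2, 3, 4, 6] [0.2236 0.5331 0.4263 0.2829 0.1109 0.     0.0606 0.    ] [ 0.06  0.01 -0.    0.03 -0.03 -0.19 -0.04 -0.07  0.2 ]
[0, 1, 2, 3, 4, 5] [ 0.1403  0.5347  0.4019  0.255   0.1331 -0.0188  0.      0.    ] [ 2.27 10.2  10.8  -4.41 -0.51 -2.38  6.9  -6.5  -8.42]
[0, 1, 2, 3, 4, 7] [0.1546 0.504  0.406  0.2421 0.1206 0.     0.     0.0012] [  8.25  13.57   7.28  -3.53  -4.82  -0.96   4.53 -10.52  -6.32]
[0, 1, 2, 3, 4, 5, 6] [ 2.233e-01  5.334e-01  4.262e-01  2.830e-01  1.110e-01 -2.000e-04
  6.040e-02  0.000e+00] [ 0.01  0.    0.06  0.01  0.01 -0.21 -0.   -0.04  0.16]
```

```bash
cat >> kin.py <<'E'
PP=[.2236,.5331,.4263,.2829,.1109,0,.0606,0]
LO=np.array([-3.14,-.91,.19,-1.22,.22,-3.12]);HI=np.array([3.14,2.08,2.58,4.36,2.71,3.12])
def ik(p,Rm,q0,tries=0,seed=0):
    def g(q):
        a,B=fk2(q,PP);return np.concatenate([(a-p)*5,(R.from_matrix(Rm)*R.from_matrix(B).inv()).as_rotvec()])
    best=None;rng=np.random.default_rng(seed)
    for i in range(tries+1):
        x0=np.clip(q0,LO+.01,HI-.01) if i==0 else rng.uniform(LO,HI)
        s=least_squares(g,x0,bounds=(LO,HI),x_scale=1.)
        if best is None or s.cost<best.cost: best=s
        if best.cost<1e-8: break
    return best.x,np.sqrt(2*best.cost)
E
cat > t.py <<'E'
from kin import *
from h import Rt
q0=np.array([-.797,.289,2.141,.858,.462,.104])
np.set_printoptions(precision=2,suppress=True)
ps=-.065
for al in(0,.26,.52,.785):
    for G in([.549,-.2195,.024],):
        A=Rt(-np.pi/2+ps,al,ps);p=np.array(G)-.065*A[:,2]
        q,e=ik(p,A,q0,6);print("lie",al,e,q)
    qa=q
    be=np.pi/2-al
    for Gs in ([.549,-.22,.06],[.45,.0,.06],[.6,-.05,.06],[.4,-.3,.06],[.65,-.1,.06]):
      for dy in np.arange(0,2*np.pi,np.pi/4):
        B=Rt(dy+np.pi/2,be,dy);p=np.array(Gs)-.065*B[:,2]
        r=[]
        for sg in(1,-1):
            B=Rt(dy+sg*np.pi/2,be,dy);q,e=ik(p,B,qa,6);r.append((e,q))
        e,q=min(r,key=lambda k:k[0])
        if e<.01:print("  stand al%.2f"%al,Gs,"dyaw%.2f"%dy,"e%.4f"%e,q)
E
python3 t.py
```

```text
lie 0 1.0467786742882524e-13 [-0.57  0.55  1.67  0.    0.92  1.07]
  stand al0.00 [0.549, -0.22, 0.06] dyaw0.00 e0.0000 [-1.21  1.16  2.35  1.91  1.7  -1.93]
  stand al0.00 [0.549, -0.22, 0.06] dyaw0.79 e0.0000 [-1.2   1.06  1.75  1.18  1.7  -1.27]
  stand al0.00 [0.549, -0.22, 0.06] dyaw1.57 e0.0000 [-0.94  1.25  1.05  0.83  2.22 -0.99]
  stand al0.00 [0.549, -0.22, 0.06] dyaw3.14 e0.0000 [-0.36  1.51  0.38 -0.87  2.66  0.76]
  stand al0.00 [0.549, -0.22, 0.06] dyaw3.93 e0.0000 [-0.11  1.26  1.03 -1.08  2.06  0.85]
  stand al0.00 [0.549, -0.22, 0.06] dyaw5.50 e0.0000 [-0.29  1.16  2.34  3.67  1.88 -1.4 ]
  stand al0.00 [0.45, 0.0, 0.06] dyaw0.79 e0.0000 [-1.23  1.13  2.31  1.14  1.44 -1.84]
  stand al0.00 [0.45, 0.0, 0.06] dyaw1.57 e0.0000 [-0.85  1.07  1.72  0.75  1.84  1.81]
  stand al0.00 [0.45, 0.0, 0.06] dyaw2.36 e0.0000 [-0.49  1.19  1.23  0.38  2.25  1.82]
  stand al0.00 [0.45, 0.0, 0.06] dyaw3.14 e0.0000 [-0.14  1.26  1.02 -0.21  2.42  1.41]
  stand al0.00 [0.45, 0.0, 0.06] dyaw3.93 e0.0000 [ 0.19  1.19  1.23 -0.73  2.15  1.12]
  stand al0.00 [0.45, 0.0, 0.06] dyaw4.71 e0.00
[... 10212 characters left out ...]
0.79 [0.4, -0.3, 0.06] dyaw5.50 e0.0000 [-0.95  0.31  2.53  2.89  0.49 -1.47]
  stand al0.79 [0.65, -0.1, 0.06] dyaw0.00 e0.0000 [-0.51  0.45  2.15  2.02  0.39  2.29]
  stand al0.79 [0.65, -0.1, 0.06] dyaw0.79 e0.0000 [-0.73  0.6   1.82  1.01  0.98  2.5 ]
  stand al0.79 [0.65, -0.1, 0.06] dyaw1.57 e0.0000 [-0.64  0.84  1.28  0.6   1.56  2.32]
  stand al0.79 [0.65, -0.1, 0.06] dyaw2.36 e0.0000 [-0.45  1.07  0.78  0.26  2.04  1.93]
  stand al0.79 [0.65, -0.1, 0.06] dyaw3.14 e0.0000 [-0.23  1.15  0.6  -0.2   2.15  1.29]
  stand al0.79 [0.65, -0.1, 0.06] dyaw3.93 e0.0000 [-0.04  0.99  0.96 -0.56  1.76  0.8 ]
  stand al0.79 [0.65, -0.1, 0.06] dyaw4.71 e0.0000 [ 0.05  0.74  1.5  -0.88  1.15  0.54]
```

The fit of the arm's kinematics is good to 0.2 mm, and the grasp and stand-up poses are reachable by rotating 90° about the jaw axis at a free spot. In the picture the fingers straddle the cassette's near half at crop (310,240), clear of the pink block. Now descending.

Call:
{"api": "servo_tool", "payload": {
  "plan": [
    [0.3,-0.7,-0.2,-0.008,-0.005,-0.004,-0.7],
    [0.4,-0.7,-0.4,0,0,0,-0.7],
    [0.5,0,-0.9,0,0,0,-0.7],
    [0.5,0,-0.9,0,0,0,-0.7],
    [0.5,0,-0.9,0,0,0,-0.7],
    [0.5,0,-0.9,0,0,0,-0.7],
    [0.3,0,-0.6,0,0,0,-0.7],
    [0.1,0,-0.2,0,0,0,-0.7],
    [0,0,0,0,0,0,-0.7],
    [0,0,0,0,0,0,-0.7]
  ]
}}

```text
time: 2.65
tcp_pos: [0.5234, -0.2281, 0.0793]
eef_rot: [3.001, -0.102, 0.822]
force: [-0.4, 1.8, 1.4]
width: 0.0795
```

```bash
python3 - <<'E'
from h import *
from plant import ctrl
go([.5166,-.2174,.0803],Rt(-np.pi/2-.065,np.pi/6,-.065))
c=ctrl.read_camera("side");np.savez("s2.npz",**c);a=c["img"][130:260,190:350,::-1]
cv2.imwrite("pics/s2.png",cv2.resize(a,None,fx=4.5,fy=4.5,interpolation=cv2.INTER_CUBIC))
t=load("top0.npz")
for u,v in((278,184),(262,190),(278,200),(298,183),(320,200),(308,232),(254,145),(262,215)):print(u,v,onz(t,u,v,.036))
E
```

```text
t2.65 shift cm [-0.683  1.072  0.097] rot [0.011 0.011 0.006] rows>= 1.0 per row [-0.683  1.072  0.097] [0.011 0.011 0.006] w 0.0795 F [-0.416  1.756  1.407] q [-0.773  0.438  2.091  1.083  0.374 -0.114]
278 184 [ 0.488 -0.082  0.036]
262 190 [ 0.469 -0.033  0.036]
278 200 [ 0.439 -0.082  0.036]
298 183 [ 0.492 -0.143  0.036]
320 200 [ 0.441 -0.211  0.036]
308 232 [ 0.343 -0.174  0.036]
254 145 [ 0.608 -0.007  0.036]
262 215 [ 0.393 -0.034  0.036]
```

View pics/s2.png

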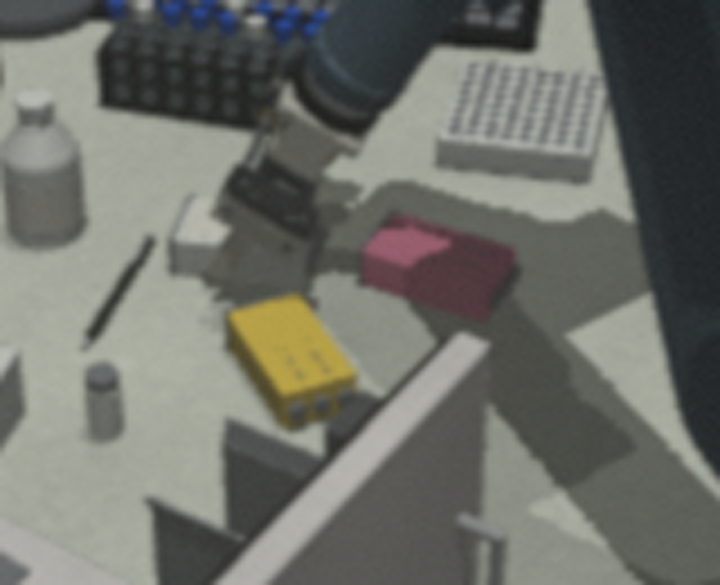

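The descent overshot by about 1 cm in -y, so I'm correcting before closing.

Call:
{"api": "servo_tool", "payload": {
  "plan": [
    [-0.2,0.4,0,0.004,0.004,0.002,-0.7],
    [-0.2,0.4,0,0.004,0.004,0.002,-0.7],
    [-0.1,0.1,0,0,0,0,-0.7],
    [0,0,0,0,0,0,-0.7],
    [0,0,0,0,0,0,-0.7],
    [0,0,0,0,0,0,-0.7],
    [0,0,0,0,0,0,-0.7],
    [0,0,0,0,0,0,-0.7],
    [0,0,0,0,0,0,-0.7],
    [0,0,0,0,0,0,-0.7]
  ]
}}

```text
time: 3.53
tcp_pos: [0.5182, -0.2202, 0.082]
eef_rot: [3.007, -0.1, 0.814]
force: [0.2, -0.6, 0.4]
width: 0.0791
```

```bash
python3 - <<'E'
from h import *
go([.5166,-.2174,.0803],Rt(-np.pi/2-.065,np.pi/6,-.065))
E
```

```text
t3.53 shift cm [-0.157  0.283 -0.171] rot [0.008 0.005 0.003] rows>= 1.0 per row [-0.157  0.283 -0.171] [0.008 0.005 0.003] w 0.0791 F [ 0.227 -0.639  0.424] q [-0.768  0.423  2.105  1.064  0.375 -0.093]
```

Call:
{"api": "servo_tool", "payload": {
  "plan": [
    [-0.1,0.2,-0.1,0.008,0.005,0.003,-0.6],
    [0,0.05,0,0,0,0,-0.4],
    [0,0,0,0,0,0,-0.2],
    [0,0,0,0,0,0,0],
    [0,0,0,0,0,0,0.3],
    [0,0,0,0,0,0,0.5],
    [0,0,0,0,0,0,0.5],
    [0,0,0,0,0,0,0.5],
    [0,0,0,0,0,0,0.5],
    [0,0,0,0,0,0,0.5]
  ],
  "squeeze": 25
}}

```text
time: 4.37
tcp_pos: [0.5171, -0.2177, 0.0807]
eef_rot: [3.018, -0.099, 0.808]
force: [0.6, 0.9, 0.4]
width: 0.0599
```

```bash
python3 - <<'E'
from h import *
go([.5166,-.2174,.0803],Rt(-np.pi/2-.065,np.pi/6,-.065))
E
```

```text
t4.37 shift cm [-0.046  0.032 -0.045] rot [-0.001 -0.001  0.   ] rows>= 1.0 per row [-0.046  0.032 -0.045] [-0.001 -0.001  0.   ] w 0.0599 F [0.629 0.916 0.383] q [-0.767  0.424  2.105  1.047  0.382 -0.075]
```

```bash
cat > t2.py <<'E'
from kin import *
from h import Rt
np.set_printoptions(precision=2,suppress=True)
q=np.array([-.767,.424,2.105,1.047,.382,-.075])
A=R.from_matrix(Rt(-np.pi/2-.065,np.pi/6,-.065));B=R.from_matrix(Rt(-np.pi/2,-np.pi/3,0))
rv=(B*A.inv()).as_rotvec();print("rot",rv)
p0=np.array([.517,-.218,.081]);p1=np.array([.50,-.19,.22]);p2=np.array([.456,-.02,.22]);p3=np.array([.456,-.02,.088])
for k in range(0,5):
    p=p0+(p1-p0)*k/4;q,e=ik(p,A.as_matrix(),q);print(k,e,q)
for k in range(1,9):
    p=p1+(p2-p1)*k/8;q,e=ik(p,(R.from_rotvec(rv*k/8)*A).as_matrix(),q);print(k,round(e,5),q)
q,e=ik(p3,B.as_matrix(),q);print(e,q)
q,e=ik(np.array([.4,-.02,.15]),Rt(0,0,0),q);print("regrasp",e,q)
q,e=ik(np.array([.4,-.02,.15]),Rt(np.pi,0,0),q);print("regrasp",e,q)
q,e=ik(np.array([.467,.273,.25]),Rt(-.424+np.pi,0,0),q);print("hold pi",e,q)
q,e=ik(np.array([.467,.273,.25]),Rt(-.424,0,0),q);print("hold",e,q)
E
python3 t2.py
```

```text
rot [0.05 1.57 0.05]
0 6.392099348734169e-16 [-0.77  0.42  2.1   1.05  0.38 -0.08]
1 2.4411160142925473e-13 [-0.76  0.34  2.1   0.88  0.43  0.11]
2 1.2851211225820583e-14 [-0.76  0.27  2.08  0.74  0.49  0.26]
3 1.5012212082954936e-15 [-0.75  0.19  2.06  0.64  0.56  0.39]
4 8.249618169483312e-16 [-0.75  0.12  2.04  0.56  0.64  0.49]
1 0.0 [-0.64  0.15  1.94  0.24  0.79  0.84]
2 0.0 [-0.54  0.2   1.83  0.06  0.99  1.05]
3 0.0 [-0.46  0.27  1.73 -0.04  1.19  1.17]
4 0.0 [-0.38  0.36  1.64 -0.1   1.39  1.25]
5 0.0 [-0.32  0.45  1.55 -0.14  1.58  1.3 ]
6 0.0 [-0.27  0.54  1.47 -0.17  1.76  1.34]
7 0.0 [-0.23  0.63  1.41 -0.18  1.93  1.36]
8 0.0 [-0.19  0.72  1.37 -0.19  2.09  1.38]
1.6616340897671235e-10 [-0.19  0.89  1.41 -0.17  1.88  1.42]
regrasp 3.151457390710639e-15 [-0.33  0.17  2.08 -0.    0.89 -0.33]
regrasp 3.1415926520045576 [-0.33  0.17  2.08  0.    0.89 -0.33]
hold pi 1.1910694963760295e-13 [ 0.32  0.28  1.63  0.    1.22 -2.4 ]
hold 3.141592643412398 [ 0.32  0.28  1.63 -0.    1.22 -2.4 ]
```

Call:
{"api": "servo_tool", "payload": {
  "plan": [
    [0,0,1.0,0,0,0,0.5],
    [0,0,2.0,0,0,0,0.5],
    [-0.4,0.5,2.5,0,0,0,0.5],
    [-0.4,0.8,2.5,0,0,0,0.5],
    [-0.4,0.8,2.5,0.002,0.04,0.002,0.5],
    [-0.4,1,2,0.004,0.1,0.004,0.5],
    [-0.4,1.5,1,0.004,0.11,0.004,0.5],
    [-0.4,1.5,0.5,0.004,0.11,0.004,0.5],
    [-0.4,1.5,0,0.004,0.11,0.004,0.5],
    [-0.4,1.5,0,0.004,0.11,0.004,0.5]
  ]
}}

```text
time: 5.2
tcp_pos: [0.4762, -0.1261, 0.2173]
eef_rot: [3.129, -0.093, -0.105]
force: [0.5, 1.1, -3.3]
width: 0.0599
```

```bash
python3 - <<'E'
from h import *
go([.456,-.02,.20],Rt(-np.pi/2,-np.pi/3,0))
E
```

```text
t5.20 shift cm [-2.022 10.613 -1.729] rot [0.039 0.98  0.049] rows>= 8.0 per row [-0.253  1.327 -0.216] [0.005 0.123 0.006] w 0.0599 F [ 0.486  1.129 -3.33 ] q [-0.464  0.265  1.752 -0.04   1.182  1.182]
```

Call:
{"api": "servo_tool", "payload": {
  "plan": [
    [-0.2,1.5,0,0.005,0.12,0.006,0.5],
    [-0.2,1.5,0,0.005,0.12,0.006,0.5],
    [-0.2,1.5,0,0.005,0.12,0.006,0.5],
    [-0.2,1.5,0,0.005,0.12,0.006,0.5],
    [-0.2,1.5,0,0.005,0.12,0.006,0.5],
    [-0.2,1.2,-0.4,0.005,0.12,0.006,0.5],
    [-0.2,0.6,-0.5,0.005,0.1,0.006,0.5],
    [0,0.3,-0.5,0.002,0.06,0.003,0.5],
    [0,0,0,0,0,0,0.5],
    [0,0,0,0,0,0,0.5]
  ]
}}

```text
time: 6.03
tcp_pos: [0.4643, -0.0211, 0.2001]
eef_rot: [2.758, 0.008, -1.49]
force: [0.7, 0.1, -1.9]
width: 0.06
```

```bash
python3 - <<'E'
from h import *
from plant import ctrl
go([.456,-.02,.0875],Rt(-np.pi/2,-np.pi/3,0))
for n in("side","top"):
    c=ctrl.read_camera(n);np.savez(n+"3.npz",**c);cv2.imwrite(f"pics/{n}3.png",c["img"][:,:,::-1])
E
```

```text
t6.03 shift cm [ -0.825   0.107 -11.261] rot [ 0.004  0.057 -0.008] rows>= 3.0 per row [-0.275  0.036 -3.754] [ 0.001  0.019 -0.003] w 0.06 F [ 0.683  0.111 -1.93 ] q [-0.185  0.725  1.373 -0.181  2.018  1.388]
```

View pics/side3.png

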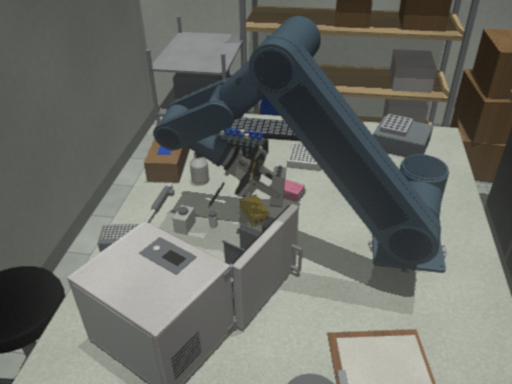

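View pics/top3.png

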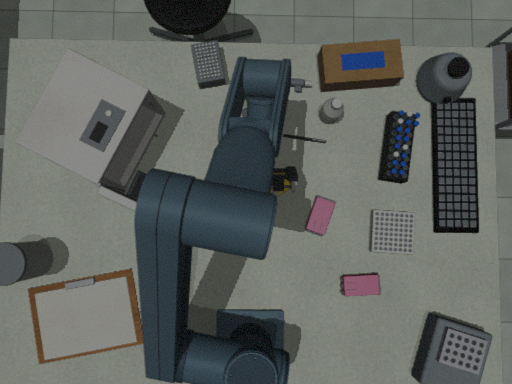

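The side view shows the cassette upright at (279,185), caps up. Lowering to the bench.

Call:
{"api": "servo_tool", "payload": {
  "plan": [
    [-0.2,0,-1,0,0.02,-0.002,0.5],
    [-0.2,0,-1.7,0.002,0.02,-0.003,0.5],
    [-0.2,0.1,-1.7,0.002,0.017,-0.003,0.5],
    [-0.2,0,-1.7,0,0,0,0.5],
    [0,0,-1.5,0,0,0,0.5],
    [0,0,-1.2,0,0,0,0.5],
    [0,0,-0.8,0,0,0,0.5],
    [0,0,-0.5,0,0,0,0.5],
    [0,0,0,0,0,0,0.5],
    [0,0,0,0,0,0,0.5]
  ]
}}

```text
time: 6.97
tcp_pos: [0.4533, -0.0227, 0.0915]
eef_rot: [-2.721, 0.011, 1.563]
force: [-0.4, -0.1, -2.7]
width: 0.0599
```

```bash
python3 - <<'E'
from h import *
go([.456,-.02,.0875],Rt(-np.pi/2,-np.pi/3,0))
E
```

```text
t6.97 shift cm [ 0.269  0.271 -0.401] rot [0.001 0.004 0.008] rows>= 1.0 per row [ 0.269  0.271 -0.401] [0.001 0.004 0.008] w 0.0599 F [-0.443 -0.124 -2.704] q [-0.195  0.879  1.421 -0.169  1.873  1.426]
```

Call:
{"api": "servo_tool", "payload": {
  "plan": [
    [0,0,-0.1,0,0.004,0.004,0.5],
    [0,0,-0.1,0,0,0,0.5],
    [0,0,-0.1,0,0,0,0.5],
    [0,0,-0.05,0,0,0,0.5],
    [0,0,0,0,0,0,0.5],
    [0,0,0,0,0,0,0.5],
    [0,0,0,0,0,0,0.5],
    [0,0,0,0,0,0,0.5],
    [0,0,0,0,0,0,0.5],
    [0,0,0,0,0,0,0.5]
  ]
}}

```text
time: 7.8
tcp_pos: [0.4549, -0.0228, 0.0906]
eef_rot: [2.725, -0.006, -1.563]
force: [0.5, 0.9, -2.8]
width: 0.0604
```

```bash
python3 - <<'E'
from h import *
from plant import ctrl
go([.456,-.02,.0875],Rt(-np.pi/2,-np.pi/3,0))
c=ctrl.read_camera("side");np.savez("s4.npz",**c);crop(c,225,325,130,250,5,"pics/s4.png")
E
```

```text
t7.80 shift cm [ 0.112  0.279 -0.306] rot [0.002 0.006 0.003] rows>= 1.0 per row [ 0.112  0.279 -0.306] [0.002 0.006 0.003] w 0.0604 F [ 0.545  0.91  -2.816] q [-0.192  0.882  1.417 -0.172  1.872  1.425]
```

View pics/s4.png

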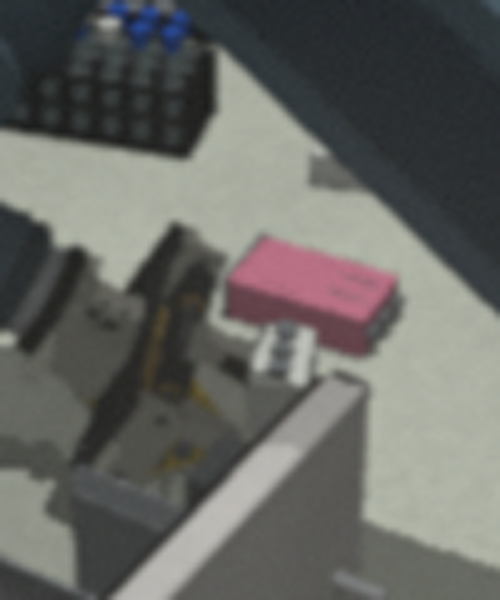

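Caps are up at crop (285,350). There is no bench contact yet, so I continue down gently.

Call:
{"api": "servo_tool", "payload": {
  "plan": [
    [0,0,-0.2,0,0.004,0.004,0.5],
    [0,0,-0.2,0,0,0,0.5],
    [0,0,-0.2,0,0,0,0.5],
    [0,0,-0.2,0,0,0,0.5],
    [0,0,-0.2,0,0,0,0.5],
    [0,0,-0.2,0,0,0,0.5],
    [0,0,0,0,0,0,0.5],
    [0,0,0,0,0,0,0.5],
    [0,0,0,0,0,0,0.5],
    [0,0,0,0,0,0,0.5]
  ]
}}

```text
time: 8.68
tcp_pos: [0.4559, -0.0228, 0.0867]
eef_rot: [2.712, -0.001, -1.578]
force: [0.7, -0.0, 1.2]
width: 0.0597
```

```bash
python3 - <<'E'
from h import *
go([.456,-.02,.0875],Rt(-np.pi/2,-np.pi/3,0))
E
```

```text
t8.68 shift cm [0.011 0.283 0.076] rot [ 0.003 -0.007 -0.001] rows>= 1.0 per row [0.011 0.283 0.076] [ 0.003 -0.007 -0.001] w 0.0597 F [ 0.739 -0.041  1.196] q [-0.19   0.895  1.409 -0.176  1.879  1.425]
```

Bench contact, about 4 N. Releasing.

Call:
{"api": "servo_tool", "payload": {
  "plan": [
    [0,0,0,0,0,0,-0.3],
    [0,0,0,0,0,0,-0.35],
    [0,0,0,0,0,0,-0.4],
    [0,0,0,0,0,0,-0.5],
    [0,0,0,0,0,0,-0.6],
    [0,0,0,0,0,0,-0.7],
    [0,0,0,0,0,0,-0.7],
    [0.4,0,0.25,0,0,0,-0.7],
    [0.9,0,0.5,0,0,0,-0.7],
    [0.9,0,0.5,0,0,0,-0.7]
  ]
}}

```text
time: 9.52
tcp_pos: [0.4761, -0.0225, 0.0998]
eef_rot: [2.707, -0.001, -1.59]
force: [0.5, -0.5, -0.2]
width: 0.079
```

```bash
python3 - <<'E'
from h import *
from plant import ctrl
go([.55,-.02,.20],Rt(-np.pi/2,-np.pi/3,0))
c=ctrl.read_camera("side");np.savez("s5.npz",**c);crop(c,225,325,130,250,5,"pics/s5.png")
E
```

```text
t9.52 shift cm [ 7.391  0.252 10.02 ] rot [ 0.003 -0.015 -0.001] rows>= 4.0 per row [1.848 0.063 2.505] [ 0.001 -0.004 -0.   ] w 0.079 F [ 0.478 -0.539 -0.176] q [-0.184  0.906  1.342 -0.175  1.943  1.418]
```

View pics/s5.png

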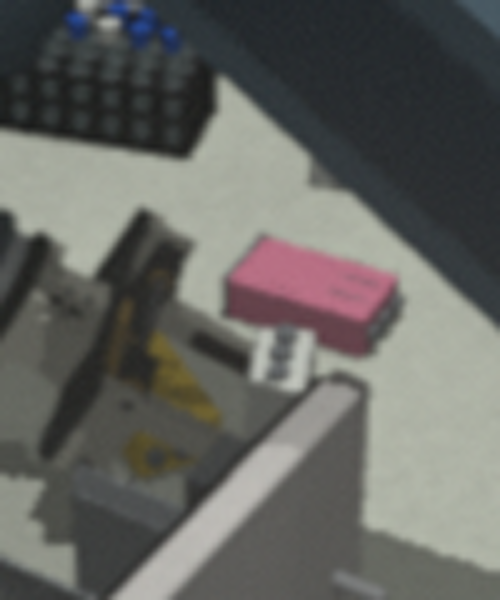

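Cassette stands free at crop (285,357). Backing off along the tool axis, then up.

Call:
{"api": "servo_tool", "payload": {
  "plan": [
    [1.5,0,0.9,0,0,0,-0.8],
    [2,0,1.2,0,0,0,-0.9],
    [2,0,1.2,0,0,0,-1],
    [1.5,0,1.5,0,0,0,-1],
    [0.5,0,2.5,0,0,0,-1],
    [0,0,3.5,0,-0.05,0,-1],
    [0,0,3.5,0,-0.1,0,-1],
    [0,0,3.5,0,-0.12,0,-1],
    [-0.8,0,3,0,-0.12,0,-1],
    [-1.5,0,1,0,-0.12,0,-1]
  ]
}}

```text
time: 10.4
tcp_pos: [0.5332, -0.0225, 0.3161]
eef_rot: [3.022, 0.003, -0.855]
force: [-0.4, -1.0, 0.5]
width: 0.0926
```

```bash
python3 - <<'E'
from h import *
from plant import ctrl
go([.4,-.0228,.30],Rt(0,0,0))
for n in("side","top"):
    c=ctrl.read_camera(n);np.savez(n+"6.npz",**c)
    P=cloud(c);b=(P[...,0]>.33)&(P[...,0]<.46)&(abs(P[...,1]+.02)<.06)&(P[...,2]>.1)&(P[...,2]<.122);q=P[b];print(n,b.sum())
    if b.sum()>20: r=cv2.minAreaRect((q[:,:2]*1000).astype(np.float32));print(r,q.mean(0),q.min(0),q.max(0))
c=load("side6.npz");cv2.imwrite("pics/s6.png",c["img"][:,:,::-1])
E
```

```text
t10.40 shift cm [-13.32   -0.03   -1.614] rot [ 0.433 -0.431  1.526] rows>= 14.0 per row [-0.951 -0.002 -0.115] [ 0.031 -0.031  0.109] w 0.0926 F [-0.393 -0.959  0.495] q [-0.196  0.514  1.224 -0.111  1.945  1.361]
side 163
((392.6325988769531, -20.877559661865234), (35.73077392578125, 66.42276763916016), 1.4043794870376587) [ 0.393 -0.017  0.111] [ 0.375 -0.054  0.102] [0.411 0.012 0.121]
top 0
```

View pics/s6.png

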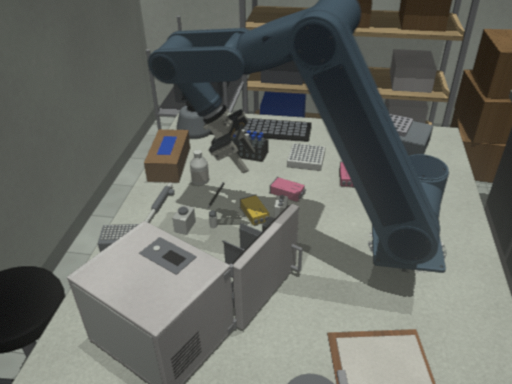

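The cassette stands at about (0.393,-0.022), and both estimates agree. Rotating the tool to point down with the jaws along x.

Call:
{"api": "servo_tool", "payload": {
  "plan": [
    [-1,0,0,0.034,-0.034,0.12,-1],
    [-1,0,0,0.034,-0.034,0.12,-1],
    [-1,0,0,0.034,-0.034,0.12,-1],
    [-1,0,0,0.034,-0.034,0.12,-1],
    [-1,0,-0.1,0.034,-0.034,0.12,-1],
    [-1,0,-0.2,0.034,-0.034,0.12,-1],
    [-1,0,-0.2,0.034,-0.034,0.12,-1],
    [-1,0,-0.2,0.034,-0.034,0.12,-1],
    [-1,0,-0.2,0.034,-0.034,0.12,-1],
    [-1,0,-0.2,0.034,-0.034,0.12,-1]
  ]
}}

```text
time: 11.33
tcp_pos: [0.4271, -0.0223, 0.2939]
eef_rot: [-2.559, -1.787, 0.287]
force: [-1.2, -0.3, 0.9]
width: 0.0932
```

```bash
python3 - <<'E'
from h import *
go([.3927,-.0228,.25],Rt(0,0,0))
E
```

```text
t11.33 shift cm [-3.439 -0.047 -4.394] rot [ 0.125 -0.136  0.351] rows>= 4.0 per row [-0.86  -0.012 -1.098] [ 0.031 -0.034  0.088] w 0.0932 F [-1.176 -0.26   0.869] q [-0.226  0.125  1.737 -0.132  1.41   0.156]
```

Call:
{"api": "servo_tool", "payload": {
  "plan": [
    [-0.9,0,-0.8,0.034,-0.036,0.1,-1],
    [-0.9,0,-0.8,0.034,-0.036,0.1,-1],
    [-0.9,0,-0.8,0.034,-0.036,0.1,-1],
    [-0.5,0,-0.8,0.02,-0.02,0.05,-1],
    [0,0,-0.5,0,0,0,-1],
    [0,0,0,0,0,0,-1],
    [0,0,0,0,0,0,-1],
    [0,0,0,0,0,0,-1],
    [0,0,0,0,0,0,-1],
    [0,0,0,0,0,0,-1]
  ]
}}

```text
time: 12.17
tcp_pos: [0.3924, -0.0218, 0.2466]
eef_rot: [-2.18, -2.221, 0.033]
force: [-0.7, -0.1, -0.4]
width: 0.0932
```

```bash
python3 - <<'E'
from h import *
go([.3927,-.0228,.145],Rt(0,0,0))
E
```

```text
t12.17 shift cm [  0.03   -0.095 -10.161] rot [-0.006 -0.036 -0.019] rows>= 3.0 per row [ 0.01  -0.032 -3.387] [-0.002 -0.012 -0.006] w 0.0932 F [-0.676 -0.063 -0.409] q [-0.336  0.041  1.944 -0.007  1.192 -0.352]
```

Call:
{"api": "servo_tool", "payload": {
  "plan": [
    [0,0,-0.5,-0.003,-0.018,-0.01,-1],
    [0,-0.1,-1,-0.003,-0.018,-0.01,-1],
    [0,0,-1.2,0,0,0,-1],
    [0,0,-1.4,0,0,0,-1],
    [0,0,-1.4,0,0,0,-1],
    [0,0,-1.4,0,0,0,-1],
    [0,0,-1.2,0,0,0,-1],
    [0,0,-0.8,0,0,0,-1],
    [0,0,-0.3,0,0,0,-1],
    [0,0,0,0,0,0,-1]
  ]
}}

```text
time: 13.0
tcp_pos: [0.3987, -0.023, 0.1547]
eef_rot: [2.216, 2.212, 0.005]
force: [-0.1, 0.1, 0.0]
width: 0.093
```

```bash
python3 - <<'E'
from h import *
go([.3927,-.0228,.145],Rt(0,0,0))
E
```

```text
t13.00 shift cm [-0.597  0.023 -0.966] rot [0.005 0.01  0.002] rows>= 1.0 per row [-0.597  0.023 -0.966] [0.005 0.01  0.002] w 0.093 F [-0.139  0.116  0.018] q [-0.338  0.159  2.083 -0.002  0.889 -0.335]
```

Call:
{"api": "servo_tool", "payload": {
  "plan": [
    [-0.2,0,-0.3,0.004,0.008,0.002,-0.9],
    [-0.2,0,-0.3,0,0,0,-0.7],
    [-0.2,0,-0.3,0,0,0,-0.6],
    [-0.05,0,-0.1,0,0,0,-0.5],
    [0,0,0,0,0,0,-0.4],
    [0,0,0,0,0,0,-0.3],
    [0,0,0,0,0,0,-0.2],
    [0,0,0,0,0,0,-0.1],
    [0,0,0,0,0,0,-0.1],
    [0,0,0,0,0,0,-0.1]
  ],
  "squeeze": 10
}}

```text
time: 13.83
tcp_pos: [0.3934, -0.0236, 0.1463]
eef_rot: [2.217, 2.218, 0.004]
force: [-0.1, -0.7, -1.3]
width: 0.0513
```

```bash
python3 - <<'E'
from h import *
from plant import ctrl
go([.3927,-.0228,.145],Rt(0,0,0))
c=ctrl.read_camera("side");np.savez("s7.npz",**c);crop(c,225,345,120,240,5,"pics/s7.png")
E
```

```text
t13.83 shift cm [-0.072  0.082 -0.133] rot [ 0.003  0.006 -0.   ] rows>= 1.0 per row [-0.072  0.082 -0.133] [ 0.003  0.006 -0.   ] w 0.0513 F [-0.101 -0.666 -1.287] q [-0.345  0.166  2.102 -0.     0.867 -0.345]
```

View pics/s7.png

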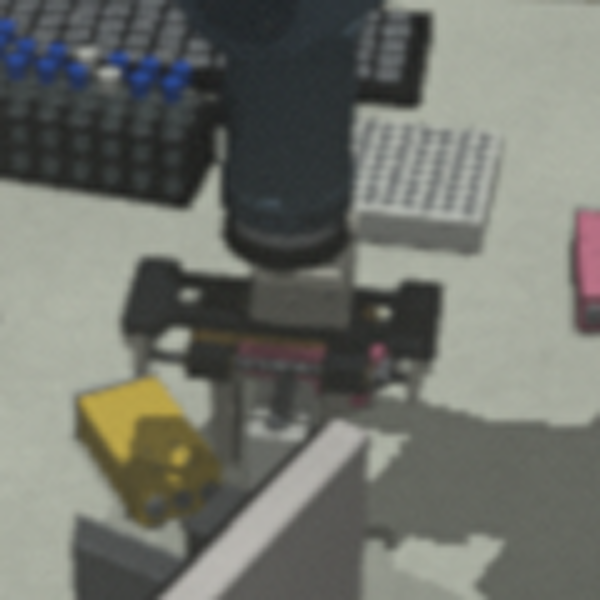

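The cassette sits centred between the fingers, top end at crop (275,435). Closing on the broad faces.

Call:
{"api": "servo_tool", "payload": {
  "plan": [
    [-0.05,0.05,0,0.003,0.006,0,0],
    [0,0,0,0,0,0,0.1],
    [0,0,0,0,0,0,0.2],
    [0,0,0,0,0,0,0.3],
    [0,0,0,0,0,0,0.4],
    [0,0,0,0,0,0,0.6],
    [0,0,0,0,0,0,0.8],
    [0,0,0,0,0,0,0.8],
    [0,0,0,0,0,0,0.8],
    [0,0,0,0,0,0,0.8]
  ],
  "squeeze": 25
}}

```text
time: 14.72
tcp_pos: [0.393, -0.0231, 0.1464]
eef_rot: [-2.22, -2.221, -0.0]
force: [0.4, -0.1, 1.2]
width: 0.0357
```

```bash
python3 - <<'E'
from h import *
go([.3927,-.0228,.40],Rt(0,0,0))
go([.467,.273,.40],Rt(-.424,0,0))
E
```

```text
t14.72 shift cm [-0.028  0.026 25.36 ] rot [-0.001 -0.    -0.   ] rows>= 7.0 per row [-0.004  0.004  3.623] [-0. -0. -0.] w 0.0357 F [ 0.428 -0.141  1.22 ] q [-0.344  0.169  2.098  0.001  0.875 -0.345]
 t14.72 shift cm [ 7.402 29.606 25.36 ] rot [-0.001 -0.    -0.424] rows>= 10.0 per row [0.74  2.961 2.536] [-0.    -0.    -0.042] w 0.0357 F [ 0.428 -0.141  1.22 ] q [-0.344  0.169  2.098  0.001  0.875 -0.345]
```

Call:
{"api": "servo_tool", "payload": {
  "plan": [
    [0,0,1,0,0,0,0.8],
    [0,0,2,0,0,0,0.8],
    [0,0,3,0,0,0,0.8],
    [0,0,3.5,0,0,0,0.8],
    [0,0,3.5,0,0,0,0.8],
    [0,0,3.5,0,0,0,0.8],
    [0,0.3,3.3,0,0,0,0.8],
    [0.2,1,2.5,0,0,-0.02,0.8],
    [0.4,1.8,1.5,0,0,-0.04,0.8],
    [0.6,2.4,0.5,0,0,-0.04,0.8]
  ]
}}

```text
time: 15.55
tcp_pos: [0.3963, 0.0333, 0.3951]
eef_rot: [-2.326, -2.087, 0.011]
force: [1.5, 0.1, -3.9]
width: 0.0359
```

Call:
{"api": "servo_tool", "payload": {
  "plan": [
    [0.7,2.4,0.2,0,0,-0.04,0.8],
    [0.7,2.4,0,0,0,-0.04,0.8],
    [0.7,2.4,0,0,0,-0.04,0.8],
    [0.7,2.4,0,0,0,-0.04,0.8],
    [0.7,2.4,0,0,0,-0.04,0.8],
    [0.7,2.4,0,0,0,-0.04,0.8],
    [0.6,2.2,0,0,0,-0.04,0.8],
    [0.5,1.8,0,0,0,-0.03,0.8],
    [0.3,1,0,0,0,0,0.8],
    [0,0,0,0,0,0,0.8]
  ]
}}

```text
time: 16.38
tcp_pos: [0.4517, 0.2402, 0.394]
eef_rot: [-2.631, -1.681, 0.017]
force: [-0.1, -0.9, -2.4]
width: 0.0358
```

```bash
python3 - <<'E'
from h import *
go([.467,.273,.40],Rt(-.424,0,0))
E
```

```text
t16.38 shift cm [1.531 3.277 0.601] rot [-0.011 -0.02   0.009] rows>= 1.0 per row [1.531 3.277 0.601] [-0.011 -0.02   0.009] w 0.0358 F [-0.118 -0.899 -2.371] q [0.262 0.149 1.453 0.015 1.556 0.695]
```

Call:
{"api": "servo_tool", "payload": {
  "plan": [
    [0.4,0.9,0.1,-0.005,-0.01,0.004,0.8],
    [0.4,0.9,0.1,-0.005,-0.01,0.004,0.8],
    [0.4,0.9,0.1,0,0,0,0.8],
    [0.2,0.4,0,0,0,0,0.8],
    [0,0,0,0,0,0,0.8],
    [0,0,0,0,0,0,0.8],
    [0,0,0,0,0,0,0.8],
    [0,0,0,0,0,0,0.8],
    [0,0,0,0,0,0,0.8],
    [0,0,0,0,0,0,0.8]
  ]
}}

```text
time: 17.22
tcp_pos: [0.4667, 0.2705, 0.3965]
eef_rot: [2.637, 1.702, -0.003]
force: [-0.0, 0.8, -2.1]
width: 0.036
```

```bash
python3 - <<'E'
from h import *
from plant import ctrl
go([.467,.273,.40],Rt(-.424,0,0))
for n in("side","top"):
    c=ctrl.read_camera(n);np.savez(n+"8.npz",**c)
    crop(c,*((200,330,110,250,4) if n=="side" else (80,230,130,260,4)),f"pics/{n}8.png")
E
```

```text
t17.22 shift cm [0.027 0.248 0.35 ] rot [ 0.004 -0.     0.001] rows>= 1.0 per row [0.027 0.248 0.35 ] [ 0.004 -0.     0.001] w 0.036 F [-0.017  0.82  -2.071] q [ 0.32   0.195  1.391 -0.003  1.557  0.745]
```

View pics/side8.png

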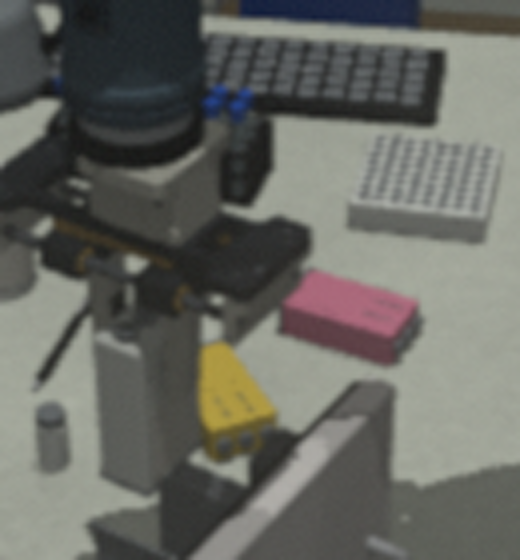

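View pics/top8.png

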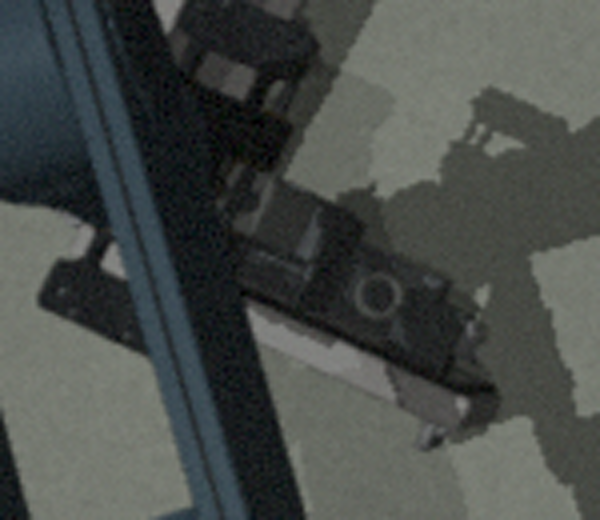

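```bash
python3 - <<'E'
from h import *
np.set_printoptions(precision=4,suppress=True)
c0=np.array([.3972,.2707]);l=np.array([.4115,.9114]);n=np.array([.9114,-.4115])
s=load("side8.npz");P=cloud(s);P=P[s["depth"]>0]
tc=np.array([.4667,.2705]);print("tcp in door frame",(tc-c0)@n,(tc-c0)@l)
x=(P[:,:2]-c0)@n;y=(P[:,:2]-c0)@l;z=P[:,2]
b=(z>.275)&(z<.335)&(x>.02)&(x<.11)&(y>-.02)&(y<.09)
print(b.sum(),np.percentile(x[b],[1,5,50,95,99]),np.percentile(y[b],[1,5,50,95,99]))
f=b&(y>np.percentile(y[b],99)-.012)&(x>.055);print("narrow face y (expect tcp+.030)",np.median(y[f]),"x extent",np.percentile(x[f],[1,99]))
g=b&(x<np.percentile(x[b],1)+.008)&(y<.05);print("broad face x (expect tcp-.018)",np.median(x[g]),np.polyfit(y[g],x[g],1), "y ext",np.percentile(y[g],[1,99]))
# door now
q=(abs(z-.234)<.004)&(abs(x)<.03)&(abs(y)<.145);print("panel",np.percentile(x[q],[1,50,99]))
q=(x<0)&(x>-.03)&(z>.13)&(z<.225)&(abs(y)<.12);print("outer face",np.median(x[q]))
bb=(x>.018)&(x<.1)&(z>.217)&(z<.232)
for lo,hi in((-.03,.01),(.05,.09)):
    q=bb&(y>lo)&(y<hi);print("cheek",q.sum(),y[q].mean())
print("bottom z",z[(x>.03)&(x<.1)&(y>0)&(y<.07)&(z>.235)].min())
E
```

```text
tcp in door frame 0.0634246 0.02841697000000002
458 [0.0309 0.0381 0.0475 0.0762 0.0794] [0.0037 0.0128 0.055  0.0593 0.0601]
narrow face y (expect tcp+.030) 0.0574110989758825 x extent [0.0553 0.0805]
broad face x (expect tcp-.018) 0.03231673461802911 [0.3357 0.0221] y ext [0.0223 0.039 ]
panel [-0.0169 -0.0036  0.0126]
outer face -0.015797263544342972
cheek 66 -0.0066657877161599285
cheek 50 0.06891726287787374
bottom z 0.2516355783473119
```

```bash
python3 - <<'E'
from h import *
np.set_printoptions(precision=4,suppress=True)
c0=np.array([.3972,.2707]);l=np.array([.4115,.9114]);n=np.array([.9114,-.4115])
s=load("side8.npz");P=cloud(s);P=P[s["depth"]>0]
x=(P[:,:2]-c0)@n;y=(P[:,:2]-c0)@l;z=P[:,2]
b=(z>.27)&(z<.34)&(x>.02)&(x<.11)&(y>-.02)&(y<.05);print(b.sum());h=np.histogram(x[b],np.arange(.02,.11,.003));print(h[0],h[1][:-1])
k=b&(x>.035)&(x<.052);print(k.sum(),np.median(x[k]),y[k].min(),y[k].max())
f=(z>.27)&(z<.34)&(y>.053)&(y<.064)&(x>.02)&(x<.11);print("narrow x ext",np.percentile(x[f],[0,2,5,95,98,100]))
E
```

```text
239
[  0   0   0  22   8   5  12  16 151  25   0   0   0   0   0   0   0   0
   0   0   0   0   0   0   0   0   0   0   0] [0.02  0.023 0.026 0.029 0.032 0.035 0.038 0.041 0.044 0.047 0.05  0.053
 0.056 0.059 0.062 0.065 0.068 0.071 0.074 0.077 0.08  0.083 0.086 0.089
 0.092 0.095 0.098 0.101 0.104]
209 0.045679061804072274 0.0008828471048666511 0.049737158691501054
narrow x ext [0.0443 0.0452 0.0463 0.0785 0.0795 0.0821]
```

Camera-relative check: the cassette reads where expected in the side view, and the holder centre refines to (0.4653,0.2745). Aligning, then lowering.

Call:
{"api": "servo_tool", "payload": {
  "plan": [
    [-0.1,0.3,0,0.004,0,-0.002,0.8],
    [-0.05,0.2,0,0,0,0,0.8],
    [0,0,0,0,0,0,0.8],
    [0,0,-0.3,0,0,0,0.8],
    [0,0,-0.4,0,0,0,0.8],
    [0,0,-0.3,0,0,0,0.8],
    [0,0,0,0,0,0,0.8],
    [0,0,0,0,0,0,0.8],
    [0,0,0,0,0,0,0.8],
    [0,0,0,0,0,0,0.8]
  ]
}}

```text
time: 18.15
tcp_pos: [0.4647, 0.2759, 0.385]
eef_rot: [-2.641, -1.7, 0.001]
force: [-0.8, -0.3, -2.5]
width: 0.0356
```

```bash
python3 - <<'E'
from h import *
go([.4653,.2745,.2504],Rt(-.426,0,0))
E
```

```text
t18.15 shift cm [  0.06   -0.143 -13.457] rot [-0.001 -0.001  0.001] rows>= 4.0 per row [ 0.015 -0.036 -3.364] [-0. -0.  0.] w 0.0356 F [-0.762 -0.334 -2.505] q [0.329 0.2   1.412 0.001 1.53  0.756]
```

Call:
{"api": "servo_tool", "payload": {
  "plan": [
    [0.05,-0.12,-0.4,0,0,0,0.8],
    [0,-0.05,-0.5,0,0,0,0.8],
    [0,0,-0.5,0,0,0,0.8],
    [0,0,-0.5,0,0,0,0.8],
    [0,0,-0.5,0,0,0,0.8],
    [0,0,-0.4,0,0,0,0.8],
    [0,0,-0.3,0,0,0,0.8],
    [0,0,0,0,0,0,0.8],
    [0,0,0,0,0,0,0.8],
    [0,0,0,0,0,0,0.8]
  ]
}}

```text
time: 18.98
tcp_pos: [0.465, 0.2738, 0.3498]
eef_rot: [-2.641, -1.699, 0.003]
force: [-0.6, -0.9, -2.9]
width: 0.0361
```

```bash
python3 - <<'E'
from h import *
from plant import ctrl
go([.4653,.2745,.2504],Rt(-.426,0,0))
c=ctrl.read_camera("side");np.savez("s9.npz",**c);crop(c,200,330,130,270,4,"pics/s9.png")
E
```

```text
t18.98 shift cm [ 0.027  0.068 -9.943] rot [-0.    -0.002  0.001] rows>= 3.0 per row [ 0.009  0.023 -3.314] [-0.    -0.001  0.   ] w 0.0361 F [-0.611 -0.941 -2.906] q [0.325 0.214 1.479 0.001 1.452 0.752]
```

View pics/s9.png

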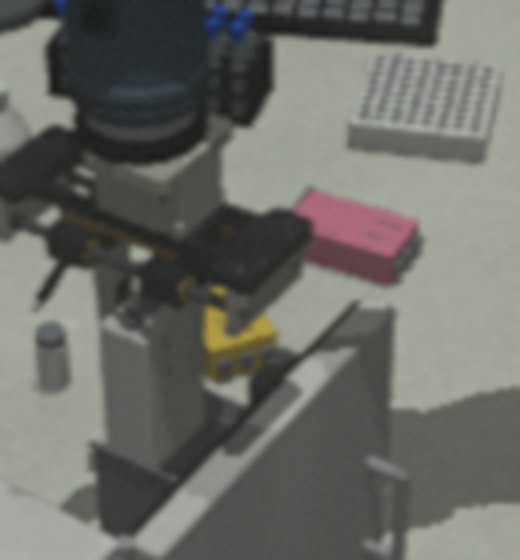

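The foot (crop (140,450)) is between the cheek lips and the forces are unchanged. Continuing.

Call:
{"api": "servo_tool", "payload": {
  "plan": [
    [0,0.03,-0.4,0,0,0,0.8],
    [0,0.03,-0.5,0,0,0,0.8],
    [0,0,-0.5,0,0,0,0.8],
    [0,0,-0.5,0,0,0,0.8],
    [0,0,-0.5,0,0,0,0.8],
    [0,0,-0.5,0,0,0,0.8],
    [0,0,-0.4,0,0,0,0.8],
    [0,0,-0.3,0,0,0,0.8],
    [0,0,0,0,0,0,0.8],
    [0,0,0,0,0,0,0.8]
  ]
}}

```text
time: 19.87
tcp_pos: [0.4649, 0.2745, 0.3099]
eef_rot: [-2.641, -1.699, 0.003]
force: [0.3, 0.3, -2.0]
width: 0.0358
```

```bash
python3 - <<'E'
from h import *
go([.4653,.2745,.2504],Rt(-.426,0,0))
E
```

```text
t19.87 shift cm [ 0.036 -0.001 -5.952] rot [-0.    -0.002  0.001] rows>= 2.0 per row [ 0.018 -0.    -2.976] [-0.    -0.001  0.001] w 0.0358 F [ 0.264  0.263 -1.973] q [0.326 0.237 1.546 0.001 1.361 0.753]
```

Call:
{"api": "servo_tool", "payload": {
  "plan": [
    [0,0,-0.3,0,0,0,0.8],
    [0,0,-0.4,0,0,0,0.8],
    [0,0,-0.4,0,0,0,0.8],
    [0,0,-0.4,0,0,0,0.8],
    [0,0,-0.4,0,0,0,0.8],
    [0,0,-0.4,0,0,0,0.8],
    [0,0,-0.4,0,0,0,0.8],
    [0,0,-0.3,0,0,0,0.8],
    [0,0,0,0,0,0,0.8],
    [0,0,0,0,0,0,0.8]
  ]
}}

```text
time: 20.7
tcp_pos: [0.4651, 0.2745, 0.2769]
eef_rot: [-2.641, -1.699, 0.002]
force: [0.1, -0.7, -2.5]
width: 0.036
```

```bash
python3 - <<'E'
from h import *
go([.4653,.2745,.2504],Rt(-.426,0,0))
E
```

```text
t20.70 shift cm [ 0.022 -0.004 -2.653] rot [-0.    -0.002  0.001] rows>= 1.0 per row [ 0.022 -0.004 -2.653] [-0.    -0.002  0.001] w 0.036 F [ 0.148 -0.725 -2.506] q [0.326 0.26  1.598 0.001 1.285 0.753]
```

Call:
{"api": "servo_tool", "payload": {
  "plan": [
    [0,0,-0.3,0,0,0,0.8],
    [0,0,-0.3,0,0,0,0.8],
    [0,0,-0.3,0,0,0,0.8],
    [0,0,-0.3,0,0,0,0.8],
    [0,0,-0.3,0,0,0,0.8],
    [0,0,-0.3,0,0,0,0.8],
    [0,0,-0.3,0,0,0,0.8],
    [0,0,-0.2,0,0,0,0.8],
    [0,0,0,0,0,0,0.8],
    [0,0,0,0,0,0,0.8]
  ]
}}

```text
time: 21.53
tcp_pos: [0.4653, 0.2746, 0.2517]
eef_rot: [-2.641, -1.7, 0.001]
force: [-0.7, 0.3, -2.3]
width: 0.0362
```

```bash
python3 - <<'E'
from h import *
go([.4653,.2745,.2504],Rt(-.426,0,0))
E
```

```text
t21.53 shift cm [ 0.004 -0.01  -0.129] rot [-0.001 -0.001  0.001] rows>= 1.0 per row [ 0.004 -0.01  -0.129] [-0.001 -0.001  0.001] w 0.0362 F [-0.703  0.338 -2.262] q [0.326 0.281 1.634 0.001 1.227 0.753]
```

Call:
{"api": "servo_tool", "payload": {
  "plan": [
    [0,0,-0.15,0,0,0,0.8],
    [0,0,-0.15,0,0,0,0.8],
    [0,0,-0.15,0,0,0,0.8],
    [0,0,0,0,0,0,0.8],
    [0,0,0,0,0,0,0.8],
    [0,0,0,0,0,0,0.8],
    [0,0,0,0,0,0,0.8],
    [0,0,0,0,0,0,0.8],
    [0,0,0,0,0,0,0.8],
    [0,0,0,0,0,0,0.8]
  ]
}}

```text
time: 22.37
tcp_pos: [0.466, 0.2749, 0.2507]
eef_rot: [2.641, 1.701, 0.006]
force: [-0.9, -0.3, -2.8]
width: 0.0355
```

```bash
python3 - <<'E'
from h import *
from plant import ctrl
go([.4653,.2745,.2504],Rt(-.426,0,0))
c=ctrl.read_camera("side");np.savez("s10.npz",**c);crop(c,200,330,130,270,4,"pics/s10.png")
E
```

```text
t22.37 shift cm [-0.071 -0.035 -0.034] rot [-0.002  0.003  0.001] rows>= 1.0 per row [-0.071 -0.035 -0.034] [-0.002  0.003  0.001] w 0.0355 F [-0.883 -0.293 -2.766] q [0.326 0.281 1.637 0.001 1.22  0.753]
```

View pics/s10.png

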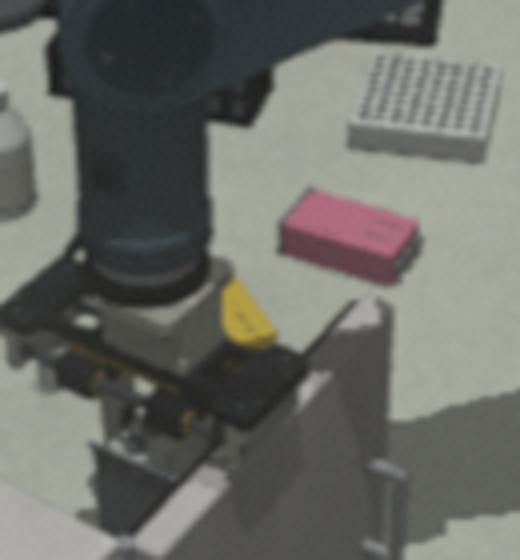

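The gripper body clears the door's top edge. Not yet touching the floor, so a bit more.

Call:
{"api": "servo_tool", "payload": {
  "plan": [
    [0,0,-0.2,0,0,0,0.8],
    [0,0,-0.2,0,0,0,0.8],
    [0,0,-0.2,0,0,0,0.8],
    [0,0,-0.2,0,0,0,0.8],
    [0,0,0,0,0,0,0.8],
    [0,0,0,0,0,0,0.8],
    [0,0,0,0,0,0,0.8],
    [0,0,0,0,0,0,0.8],
    [0,0,0,0,0,0,0.8],
    [0,0,0,0,0,0,0.8]
  ]
}}

```text
time: 23.25
tcp_pos: [0.4666, 0.2751, 0.2505]
eef_rot: [2.638, 1.701, 0.015]
force: [-0.8, -1.0, -0.1]
width: 0.036
```

```bash
python3 - <<'E'
from h import *
go([.4653,.2745,.2504],Rt(-.426,0,0))
E
```

```text
t23.25 shift cm [-0.125 -0.059 -0.006] rot [-0.003  0.009 -0.001] rows>= 1.0 per row [-0.125 -0.059 -0.006] [-0.003  0.009 -0.001] w 0.036 F [-0.773 -0.96  -0.118] q [ 0.327  0.28   1.64  -0.     1.212  0.752]
```

The floor is reached: the weight is off the tool and z has stalled at the expected 0.2505. Releasing with a small opening and withdrawing straight up.

Call:
{"api": "servo_tool", "payload": {
  "plan": [
    [0,0,0,0,0,0,0.2],
    [0,0,0,0,0,0,0.1],
    [0,0,0,0,0,0,0],
    [0,0,0,0,0,0,-0.08],
    [0,0,0,0,0,0,-0.12],
    [0,0,0,0,0,0,-0.12],
    [0,0,0.2,0,0,0,-0.12],
    [0,0,0.5,0,0,0,-0.12],
    [0,0,0.7,0,0,0,-0.12],
    [0,0,0.8,0,0,0,-0.12]
  ]
}}

```text
time: 24.08
tcp_pos: [0.467, 0.2752, 0.2737]
eef_rot: [2.638, 1.701, 0.015]
force: [-0.2, -0.9, 0.9]
width: 0.0525
```

```bash
python3 - <<'E'
from h import *
from plant import ctrl
go([.4653,.2745,.34],Rt(-.426,0,0))
c=ctrl.read_camera("side");np.savez("s11.npz",**c);crop(c,200,330,130,270,4,"pics/s11.png")
E
```

```text
t24.08 shift cm [-0.167 -0.075  6.635] rot [-0.003  0.009 -0.001] rows>= 2.0 per row [-0.083 -0.037  3.317] [-0.002  0.005 -0.   ] w 0.0525 F [-0.156 -0.861  0.93 ] q [0.327 0.261 1.605 0.    1.265 0.752]
```

View pics/s11.png

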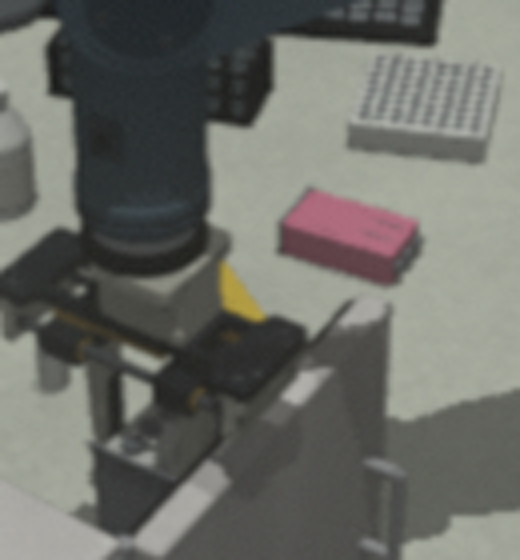

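Cassette stays seated, caps at crop (140,440). Rising clear.

Call:
{"api": "servo_tool", "payload": {
  "plan": [
    [0,0,1,0,0,0,-0.12],
    [0,0,1.2,0,0,0,-0.12],
    [0,0,1.5,0,0,0,-0.12],
    [0,0,1.5,0,0,0,-0.12],
    [0,0,1.5,0,0,0,-0.12],
    [0,0,1.5,0,0,0,0],
    [0,0,1,0,0,-0.05,0.3],
    [-0.5,-0.2,0.5,0,0,-0.1,0.6],
    [-1,-0.3,0,0,0,-0.12,0.9],
    [-1,-0.3,0,0,0,-0.12,1]
  ],
  "squeeze": 15
}}

```text
time: 24.97
tcp_pos: [0.4439, 0.2677, 0.3848]
eef_rot: [2.92, 1.137, 0.036]
force: [0.6, -0.5, -0.6]
width: 0.0243
```

Call:
{"api": "servo_tool", "payload": {
  "plan": [
    [-1.3,-0.4,0,0,0,-0.12,1],
    [-1.3,-0.4,0,0,0,-0.12,1],
    [-1.3,-0.4,0,0,0,-0.12,1],
    [-1.3,-0.4,0,0,0,-0.12,1],
    [-1.3,-0.4,0,0,0,-0.12,1],
    [-1.3,-0.4,0,0,0,-0.12,1],
    [-1.3,-0.4,0,0,0,-0.12,1],
    [-1,-0.3,0,0,0,-0.12,1],
    [0,0,0,0,0,-0.1,1],
    [0,0,0,0,0,0,1]
  ]
}}

```text
time: 25.8
tcp_pos: [0.3363, 0.2347, 0.3924]
eef_rot: [3.071, -0.57, 0.042]
force: [-0.0, 0.1, -0.9]
width: 0.0005
```

```bash
python3 - <<'E'
from h import *
from plant import ctrl
go([.327,.234,.262],Rt(-.426-np.pi/2,0,0))
for n in("side","top"):
    c=ctrl.read_camera(n);np.savez(n+"12.npz",**c)
    crop(c,*((200,330,130,270,4) if n=="side" else (80,230,130,260,4)),f"pics/{n}12.png")
E
```

```text
t25.80 shift cm [ -0.931  -0.068 -13.038] rot [ 0.023  0.023 -0.059] rows>= 4.0 per row [-0.233 -0.017 -3.259] [ 0.006  0.006 -0.015] w 0.0005 F [-0.039  0.062 -0.921] q [ 0.356 -0.055  1.673 -0.029  1.509  2.296]
```

View pics/side12.png

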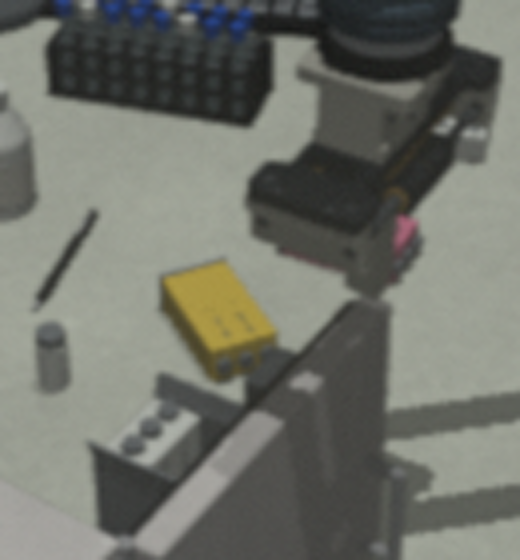

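View pics/top12.png

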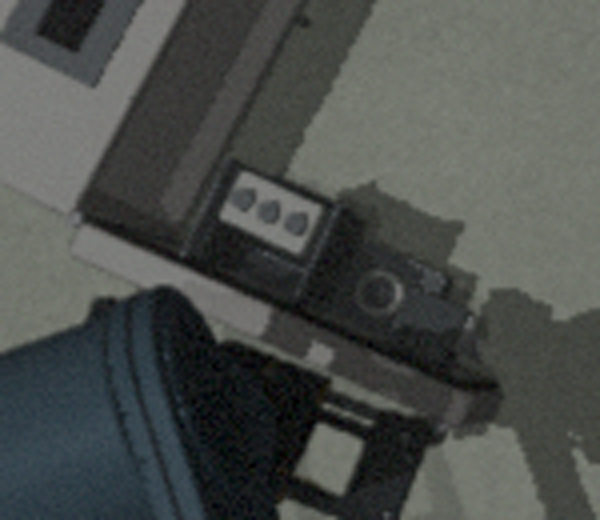

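Cassette sits square in the pocket, with its three caps at top crop (268,212). I'll check its seated height and the door pose now.

```bash
cat > door.py <<'E'
from h import *
np.set_printoptions(precision=4,suppress=True)
def run(tag):
    for nm in("top","side"):
        k=load(f"{nm}{tag}.npz");P=cloud(k);P=P[k["depth"]>0]
        q=P[(abs(P[:,2]-.234)<.0045)&(P[:,0]>.30)&(P[:,0]<.5)&(P[:,1]>.1)&(P[:,1]<.44)]
        print(nm,len(q))
E
python3 - <<'E'
from h import *
np.set_printoptions(precision=4,suppress=True)
c0=np.array([.3972,.2707]);l=np.array([.4115,.9114]);n=np.array([.9114,-.4115])
for nm in("top","side"):
    k=load(nm+"12.npz");P=cloud(k);P=P[k["depth"]>0];x=(P[:,:2]-c0)@n;y=(P[:,:2]-c0)@l;z=P[:,2]
    b=(x>.044)&(x<.08)&(y>.004)&(y<.058)&(z>.19);print(nm,b.sum(),"top z pct",np.percentile(z[b],[5,25,50,75,95]))
    q=(abs(z-.234)<.004)&(abs(x)<.03)&(y>-.145)&(y<.145);print("panel x",np.percentile(x[q],[1,50,99]),"slope",np.polyfit(y[q],x[q],1))
    q=(x<0)&(x>-.03)&(z>.13)&(z<.225)&(abs(y)<.12);print("outer",q.sum(), np.polyfit(y[q],x[q],1) if q.sum()>30 else 0)
E
```

```text
top 287 top z pct [0.2095 0.2136 0.2156 0.2184 0.2218]
panel x [-0.0134  0.0019  0.0169] slope [-0.0087  0.0018]
outer 0 0
side 248 top z pct [0.1965 0.2121 0.2145 0.2182 0.2216]
panel x [-0.0164 -0.0021  0.0143] slope [-0.015  -0.0018]
outer 1343 [-0.0178 -0.0141]
```

Fully seated: top at about 0.215 and caps at about 0.220, as expected. Lowering the closed fingers outside the door.

Call:
{"api": "servo_tool", "payload": {
  "plan": [
    [-0.3,0,-0.6,0.01,0.01,-0.025,1],
    [-0.3,0,-1.2,0.01,0.01,-0.025,1],
    [-0.3,0,-1.7,0.003,0.003,-0.008,1],
    [0,0,-1.8,0,0,0,1],
    [0,0,-1.8,0,0,0,1],
    [0,0,-1.7,0,0,0,1],
    [0,0,-1.2,0,0,0,1],
    [0,0,-0.8,0,0,0,1],
    [0,0,-0.4,0,0,0,1],
    [0,0,0,0,0,0,1]
  ]
}}

```text
time: 26.73
tcp_pos: [0.3278, 0.2349, 0.2734]
eef_rot: [-3.071, 0.64, 0.009]
force: [-0.4, -0.6, -0.5]
width: 0.0003
```

```bash
cat >> h.py <<'E'
H=np.array([.4631,.3924])
def door(th,d=.0315+.0,r=.2,z=.262):
    a=1.115-th; n=np.array([np.cos(a),np.sin(a)]);l=np.array([-n[1],n[0]])
    p=H-r*l-d*n; return [p[0],p[1],z],Rt(a-np.pi/2,0,0)
E
python3 - <<'E'
from h import *
for th in(1.53,1.4,1.2): go(*door(th),"th%.2f"%th)
E
```

```text
th1.53 t26.73 shift cm [ 2.581 -1.284 -1.139] rot [-0.006 -0.004 -0.004] rows>= 1.0 per row [ 2.581 -1.284 -1.139] [-0.006 -0.004 -0.004] w 0.0003 F [-0.434 -0.603 -0.539] q [0.338 0.013 1.901 0.008 1.23  2.317]
th1.40 t26.73 shift cm [ 4.881 -2.559 -1.139] rot [-0.006 -0.005  0.126] rows>= 2.0 per row [ 2.441 -1.28  -0.569] [-0.003 -0.002  0.063] w 0.0003 F [-0.434 -0.603 -0.539] q [0.338 0.013 1.901 0.008 1.23  2.317]
th1.20 t26.73 shift cm [ 8.691 -3.912 -1.139] rot [-0.005 -0.005  0.326] rows>= 3.0 per row [ 2.897 -1.304 -0.38 ] [-0.002 -0.002  0.109] w 0.0003 F [-0.434 -0.603 -0.539] q [0.338 0.013 1.901 0.008 1.23  2.317]
```

Call:
{"api": "servo_tool", "payload": {
  "plan": [
    [0.3,-0.15,-0.3,0,0,0,1],
    [0.4,-0.2,-0.3,0,0,0,1],
    [0.4,-0.2,-0.2,0,0,0,1],
    [0.4,-0.2,0,0,0,0,1],
    [0.4,-0.2,0,0,0,0,1],
    [0.5,-0.26,0,0,0,0.02,1],
    [0.5,-0.26,0,0,0,0.025,1],
    [0.5,-0.26,0,0,0,0.025,1],
    [0.5,-0.24,0,0,0,0.025,1],
    [0.5,-0.24,0,0,0,0.025,1]
  ]
}}

```text
time: 27.57
tcp_pos: [0.3749, 0.2115, 0.2668]
eef_rot: [-3.103, 0.445, 0.014]
force: [-2.3, 1.5, -0.2]
width: 0.0002
```

```bash
python3 - <<'E'
from h import *
for th in(1.3,1.1,.9): go(*door(th),"th%.2f"%th)
E
```

```text
th1.30 t27.57 shift cm [ 2.044 -0.989 -0.475] rot [-0.008 -0.008  0.1  ] rows>= 1.0 per row [ 2.044 -0.989 -0.475] [-0.008 -0.008  0.1  ] w 0.0002 F [-2.314  1.514 -0.231] q [0.246 0.072 1.855 0.011 1.219 2.098]
th1.10 t27.57 shift cm [ 5.97  -1.955 -0.475] rot [-0.007 -0.009  0.3  ] rows>= 3.0 per row [ 1.99  -0.652 -0.158] [-0.002 -0.003  0.1  ] w 0.0002 F [-2.314  1.514 -0.231] q [0.246 0.072 1.855 0.011 1.219 2.098]
th0.90 t27.57 shift cm [10.009 -2.121 -0.475] rot [-0.006 -0.01   0.5  ] rows>= 5.0 per row [ 2.002 -0.424 -0.095] [-0.001 -0.002  0.1  ] w 0.0002 F [-2.314  1.514 -0.231] q [0.246 0.072 1.855 0.011 1.219 2.098]
```

In contact at about 2.7 N and the door is moving. Following the arc.

Call:
{"api": "servo_tool", "payload": {
  "plan": [
    [0.9,-0.45,0,0,0,0.05,1],
    [1,-0.45,0,0,0,0.05,1],
    [1,-0.4,0,0,0,0.05,1],
    [1,-0.32,0,0,0,0.05,1],
    [1,-0.26,0,0,0,0.05,1],
    [1,-0.2,0,0,0,0.05,1],
    [1,-0.15,0,0,0,0.05,1],
    [1,-0.08,0,0,0,0.05,1],
    [1,0,0,0,0,0.05,1],
    [1,0.05,0,0,0,0.05,1]
  ]
}}

```text
time: 28.4
tcp_pos: [0.4754, 0.1879, 0.2669]
eef_rot: [-3.108, -0.374, 0.039]
force: [-1.9, 1.7, 0.9]
width: 0.0005
```

```bash
python3 - <<'E'
from h import *
for th in(.9,.7,.5): go(*door(th),"th%.2f"%th)
E
```

```text
th0.90 t28.40 shift cm [-0.041  0.239 -0.488] rot [-0.008 -0.026 -0.024] rows>= 1.0 per row [-0.041  0.239 -0.488] [-0.008 -0.026 -0.024] w 0.0005 F [-1.884  1.702  0.936] q [0.151 0.228 1.667 0.012 1.271 1.479]
th0.70 t28.40 shift cm [ 3.951  0.878 -0.488] rot [-0.005 -0.026  0.176] rows>= 2.0 per row [ 1.975  0.439 -0.244] [-0.003 -0.013  0.088] w 0.0005 F [-1.884  1.702  0.936] q [0.151 0.228 1.667 0.012 1.271 1.479]
th0.50 t28.40 shift cm [ 7.736  2.297 -0.488] rot [-0.003 -0.027  0.376] rows>= 4.0 per row [ 1.934  0.574 -0.122] [-0.001 -0.007  0.094] w 0.0005 F [-1.884  1.702  0.936] q [0.151 0.228 1.667 0.012 1.271 1.479]
```

Call:
{"api": "servo_tool", "payload": {
  "plan": [
    [0.75,0.08,0,-0.001,-0.006,0.035,1],
    [0.75,0.1,0,-0.001,-0.006,0.035,1],
    [0.75,0.14,0,0,-0.005,0.035,1],
    [0.75,0.18,0,0,-0.005,0.035,1],
    [0.72,0.2,0,0,-0.005,0.038,1],
    [0.72,0.24,0,0,0,0.038,1],
    [0.7,0.26,0,0,0,0.038,1],
    [0.68,0.28,0,0,0,0.038,1],
    [0.66,0.3,0,0,0,0.038,1],
    [0.62,0.3,0,0,0,0.035,1]
  ]
}}

```text
time: 29.23
tcp_pos: [0.5491, 0.2067, 0.2665]
eef_rot: [-2.985, -0.961, 0.018]
force: [-1.3, -1.3, 1.2]
width: 0.0007
```

```bash
python3 - <<'E'
from h import *
for th in(.5,.3,.15): go(*door(th),"th%.2f"%th)
E
```

```text
th0.50 t29.23 shift cm [ 0.365  0.419 -0.447] rot [-0.002 -0.013 -0.008] rows>= 1.0 per row [ 0.365  0.419 -0.447] [-0.002 -0.013 -0.008] w 0.0007 F [-1.276 -1.257  1.196] q [0.168 0.355 1.49  0.004 1.308 1.115]
th0.30 t29.23 shift cm [ 3.793  2.562 -0.447] rot [-0.001 -0.013  0.192] rows>= 2.0 per row [ 1.896  1.281 -0.224] [-0.    -0.007  0.096] w 0.0007 F [-1.276 -1.257  1.196] q [0.168 0.355 1.49  0.004 1.308 1.115]
th0.15 t29.23 shift cm [ 6.046  4.594 -0.447] rot [ 0.    -0.013  0.342] rows>= 3.0 per row [ 2.015  1.531 -0.149] [ 0.    -0.004  0.114] w 0.0007 F [-1.276 -1.257  1.196] q [0.168 0.355 1.49  0.004 1.308 1.115]
```

Call:
{"api": "servo_tool", "payload": {
  "plan": [
    [0.6,0.3,0,0,-0.003,0.03,1],
    [0.6,0.33,0,0,-0.003,0.03,1],
    [0.58,0.36,0,0,-0.003,0.03,1],
    [0.56,0.38,0,0,-0.003,0.03,1],
    [0.54,0.4,0,0,0,0.03,1],
    [0.52,0.42,0,0,0,0.03,1],
    [0.5,0.42,0,0,0,0.03,1],
    [0.48,0.42,0,0,0,0.03,1],
    [0.4,0.4,0,0,0,0.025,1],
    [0.25,0.25,0,0,0,0.02,1]
  ]
}}

```text
time: 30.07
tcp_pos: [0.602, 0.2408, 0.2656]
eef_rot: [-2.811, -1.397, 0.02]
force: [-0.8, -1.6, 1.7]
width: 0.0002
```

```bash
python3 - <<'E'
from h import *
from plant import ctrl
for th in(.2,.1,0.): go(*door(th),"th%.2f"%th)
for n in("side","top"):
    c=ctrl.read_camera(n);np.savez(n+"13.npz",**c)
    cv2.imwrite(f"pics/{n}13.png",c["img"][:,:,::-1])
E
```

```text
th0.20 t30.07 shift cm [ 0.042  0.463 -0.357] rot [ 0.004 -0.013 -0.007] rows>= 1.0 per row [ 0.042  0.463 -0.357] [ 0.004 -0.013 -0.007] w 0.0002 F [-0.813 -1.597  1.722] q [ 0.209  0.465  1.324 -0.001  1.366  0.858]
th0.10 t30.07 shift cm [ 1.439  1.927 -0.357] rot [ 0.004 -0.013  0.093] rows>= 1.0 per row [ 1.439  1.927 -0.357] [ 0.004 -0.013  0.093] w 0.0002 F [-0.813 -1.597  1.722] q [ 0.209  0.465  1.324 -0.001  1.366  0.858]
th0.00 t30.07 shift cm [ 2.683  3.523 -0.357] rot [ 0.005 -0.012  0.193] rows>= 2.0 per row [ 1.341  1.762 -0.178] [ 0.002 -0.006  0.096] w 0.0002 F [-0.813 -1.597  1.722] q [ 0.209  0.465  1.324 -0.001  1.366  0.858]
```

View pics/side13.png

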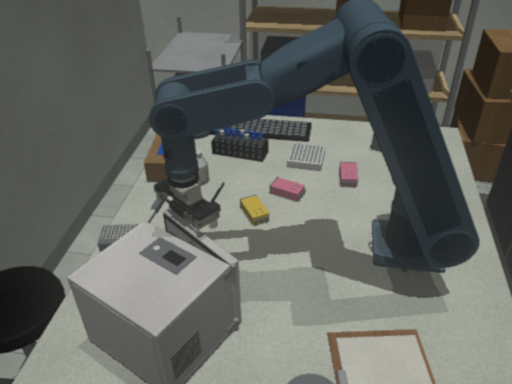

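View pics/top13.png

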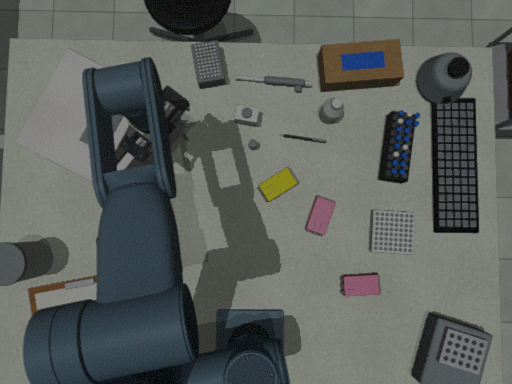

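The door is nearly shut, about 0.22 rad, and the bench is undisturbed. Now slow push steps.

Call:
{"api": "servo_tool", "payload": {
  "plan": [
    [0.16,0.22,0,0,-0.002,0.01,1],
    [0.16,0.22,0,0,-0.002,0.01,1],
    [0.16,0.22,0,0,-0.002,0.01,1],
    [0.16,0.22,0,0,-0.002,0.01,1],
    [0.15,0.22,0,0,-0.002,0.01,1],
    [0.15,0.22,0,0,0,0.01,1],
    [0.15,0.22,0,0,0,0.01,1],
    [0.15,0.22,0,0,0,0.01,1],
    [0.15,0.22,0,0,0,0.01,1],
    [0.15,0.22,0,0,0,0.01,1]
  ]
}}

```text
time: 31.0
tcp_pos: [0.6162, 0.2565, 0.2658]
eef_rot: [2.725, 1.537, -0.027]
force: [-5.7, -8.2, 2.9]
width: 0.0004
```

```bash
python3 - <<'E'
from h import *
for th in(.1,0.): go(*door(th),"th%.2f"%th)
E
```

```text
th0.10 t31.00 shift cm [ 0.013  0.362 -0.382] rot [ 0.02  -0.009 -0.012] rows>= 1.0 per row [ 0.013  0.362 -0.382] [ 0.02  -0.009 -0.012] w 0.0004 F [-5.744 -8.173  2.942] q [ 0.235  0.501  1.266 -0.017  1.388  0.782]
th0.00 t31.00 shift cm [ 1.257  1.959 -0.382] rot [ 0.02  -0.008  0.088] rows>= 1.0 per row [ 1.257  1.959 -0.382] [ 0.02  -0.008  0.088] w 0.0004 F [-5.744 -8.173  2.942] q [ 0.235  0.501  1.266 -0.017  1.388  0.782]
```

Call:
{"api": "servo_tool", "payload": {
  "plan": [
    [0.14,0.22,0,0.004,0,0.008,1],
    [0.14,0.22,0,0.004,0,0.008,1],
    [0.14,0.22,0,0.004,0,0.008,1],
    [0.14,0.22,0,0.004,0,0.008,1],
    [0.14,0.24,0,0.004,0,0.008,1],
    [0.14,0.24,0,0.004,0,0.008,1],
    [0.14,0.24,0,0.004,0,0.008,1],
    [0.14,0.24,0,0.004,0,0.008,1],
    [0.14,0.24,0,0.004,0,0.008,1],
    [0.14,0.24,0,0.004,0,0.008,1]
  ]
}}

```text
time: 31.83
tcp_pos: [0.6215, 0.2607, 0.2663]
eef_rot: [-2.67, -1.649, 0.07]
force: [-6.7, -11.1, 3.9]
width: 0.0008
```

```bash
python3 - <<'E'
from h import *
for th in(.1,0.): go(*door(th),"th%.2f"%th)
E
```

```text
th0.10 t31.83 shift cm [-0.51  -0.054 -0.431] rot [ 0.019 -0.041 -0.091] rows>= 1.0 per row [-0.51  -0.054 -0.431] [ 0.019 -0.041 -0.091] w 0.0008 F [ -6.72  -11.142   3.89 ] q [ 0.237  0.528  1.221 -0.011  1.436  0.703]
th0.00 t31.83 shift cm [ 0.734  1.542 -0.431] rot [ 0.021 -0.04   0.009] rows>= 1.0 per row [ 0.734  1.542 -0.431] [ 0.021 -0.04   0.009] w 0.0008 F [ -6.72  -11.142   3.89 ] q [ 0.237  0.528  1.221 -0.011  1.436  0.703]
```

About 13 N and the bolt is riding in. Slightly larger steps, and correcting the tool tilt.

Call:
{"api": "servo_tool", "payload": {
  "plan": [
    [0.14,0.28,0,0.005,-0.01,0,1],
    [0.14,0.28,0,0.005,-0.01,0,1],
    [0.14,0.28,0,0.005,-0.01,0,1],
    [0.14,0.28,0,0.005,-0.01,0,1],
    [0.15,0.3,0,0.005,-0.01,0,1],
    [0.15,0.3,0,0.005,-0.01,0,1],
    [0.15,0.3,0,0.005,-0.005,0,1],
    [0.15,0.3,0,0.005,-0.005,0,1],
    [0.15,0.3,0,0.005,-0.005,0,1],
    [0.15,0.3,0,0.005,-0.005,0,1]
  ]
}}

```text
time: 32.67
tcp_pos: [0.6276, 0.2722, 0.2656]
eef_rot: [2.664, 1.64, 0.008]
force: [-9.5, -15.4, 5.5]
width: 0.0004
```

```bash
python3 - <<'E'
from h import *
for th in(.1,0.): go(*door(th),"th%.2f"%th)
E
```

```text
th0.10 t32.67 shift cm [-1.12  -1.212 -0.361] rot [ 0.009  0.011 -0.089] rows>= 1.0 per row [-1.12  -1.212 -0.361] [ 0.009  0.011 -0.089] w 0.0004 F [ -9.488 -15.351   5.504] q [ 0.251  0.52   1.235 -0.012  1.377  0.721]
th0.00 t32.67 shift cm [ 0.124  0.385 -0.361] rot [0.009 0.012 0.011] rows>= 1.0 per row [ 0.124  0.385 -0.361] [0.009 0.012 0.011] w 0.0004 F [ -9.488 -15.351   5.504] q [ 0.251  0.52   1.235 -0.012  1.377  0.721]
```

Call:
{"api": "servo_tool", "payload": {
  "plan": [
    [0.14,0.28,0,0.003,0.004,0.002,1],
    [0.14,0.28,0,0.003,0.004,0.002,1],
    [0.14,0.28,0,0.003,0.004,0.002,1],
    [0.14,0.28,0,0,0,0,1],
    [0.14,0.28,0,0,0,0,1],
    [0.14,0.28,0,0,0,0,1],
    [0.14,0.28,0,0,0,0,1],
    [0.14,0.28,0,0,0,0,1],
    [0,0,0,0,0,0,1],
    [0,0,0,0,0,0,1]
  ]
}}

```text
time: 33.5
tcp_pos: [0.6289, 0.2728, 0.2658]
eef_rot: [2.654, 1.641, -0.086]
force: [-1.5, -2.3, 1.2]
width: 0.0005
```

```bash
python3 - <<'E'
from h import *
from plant import ctrl
go(*door(0))
for n in("side","top"):
    c=ctrl.read_camera(n);np.savez(n+"14.npz",**c)
crop(load("side14.npz"),60,260,170,340,4,"pics/side14.png")
E
```

```text
t33.50 shift cm [-0.005  0.329 -0.376] rot [ 0.046 -0.036  0.008] rows>= 1.0 per row [-0.005  0.329 -0.376] [ 0.046 -0.036  0.008] w 0.0005 F [-1.496 -2.339  1.238] q [ 0.262  0.553  1.18  -0.035  1.455  0.73 ]
```

View pics/side14.png

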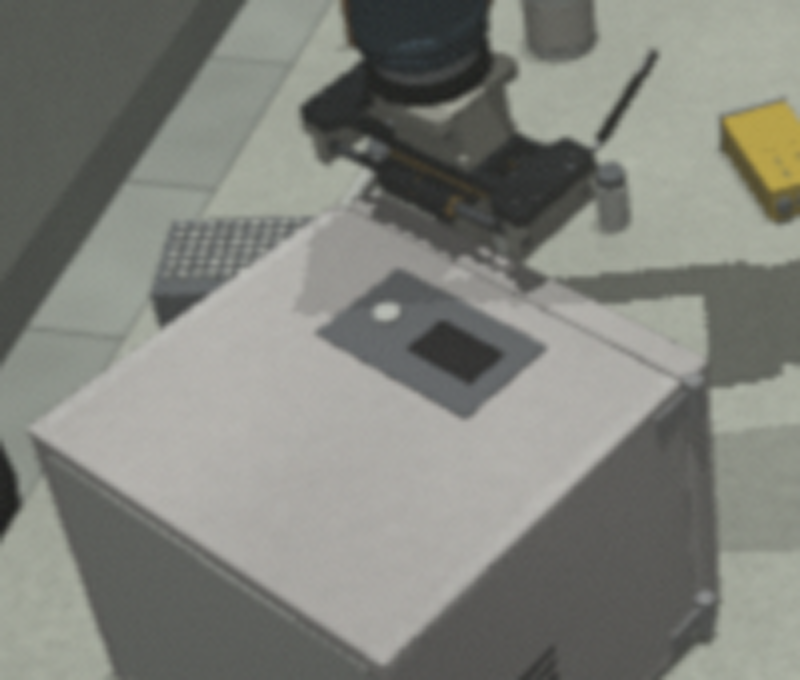

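```bash
cat > dm.py <<'E'
from h import *
import sys
np.set_printoptions(precision=4,suppress=True)
n=np.array([np.cos(1.115),np.sin(1.115)]);l=np.array([-n[1],n[0]])
for nm in("side","top"):
    k=load(f"{nm}{sys.argv[1]}.npz");P=cloud(k);P=P[k["depth"]>0];x=(P[:,:2]-H)@n;r=-(P[:,:2]-H)@l;z=P[:,2]
    q=(abs(z-.234)<.0045)&(x>-.06)&(x<.0)&(r>-.01)&(r<.3)
    print(nm,"door top pts",q.sum())
    for a in np.arange(0,.3,.03):
        w=q&(r>=a)&(r<a+.03); c=(abs(z-.241)<.006)&(x>-.02)&(x<.1)&(r>=a)&(r<a+.03)
        if w.sum()>8: print("  r%.2f n%d x lo/med/hi"%(a,w.sum()),np.percentile(x[w],[3,50,97])*1000,"cooler edge",(np.percentile(x[c],[1])*1000 if c.sum()>8 else None))
E
python3 dm.py 14
```

```text
side door top pts 753
  r0.00 n92 x lo/med/hi [-25.3262 -13.5874  -3.7465] cooler edge [-15.5402]
  r0.03 n88 x lo/med/hi [-24.5577 -13.1683  -3.5972] cooler edge [-18.1584]
  r0.06 n86 x lo/med/hi [-26.4916 -14.8087  -3.7355] cooler edge [-15.1909]
  r0.09 n84 x lo/med/hi [-25.8907 -12.4272  -4.2575] cooler edge [-17.7533]
  r0.12 n78 x lo/med/hi [-25.4705 -14.3914  -4.5023] cooler edge [-17.9312]
  r0.15 n77 x lo/med/hi [-24.8893 -14.1075  -4.1635] cooler edge [-17.336]
  r0.18 n93 x lo/med/hi [-33.7058 -15.733   -4.1312] cooler edge [-17.9469]
  r0.21 n65 x lo/med/hi [-25.286  -13.2685  -4.536 ] cooler edge [-16.5375]
  r0.24 n68 x lo/med/hi [-25.1084 -14.3247  -4.6854] cooler edge [-15.605]
top door top pts 92
  r0.12 n10 x lo/med/hi [-14.5728  -8.421   -1.295 ] cooler edge [-7.9421]
  r0.15 n15 x lo/med/hi [-10.657   -3.1954  -0.1081] cooler edge [-5.898]
  r0.24 n56 x lo/med/hi [-20.7539 -14.1846  -3.1387] cooler edge [-19.525]
  r0.27 n9 x lo/med/hi [-21.7919 -13.7372  -4.3506] cooler edge None
```

The door edge reads parallel to the cooler front, about 0 rad. Backing off to see whether it stays latched.

Call:
{"api": "servo_tool", "payload": {
  "plan": [
    [-0.2,-0.4,0,0.01,-0.01,0,1],
    [-0.4,-0.8,0,0.01,-0.01,0,1],
    [-0.6,-1.1,0,0.01,-0.01,0,1],
    [-0.6,-1.1,0,0.01,-0.006,0,1],
    [-0.6,-1.1,0,0,0,0,1],
    [-0.6,-1.1,0.5,0,0,0,1],
    [-0.6,-1.1,1,0,0,0,1],
    [-0.6,-1.1,2,0,0,0,1],
    [-0.6,-1.1,2,0,0,0,1],
    [-0.6,-1.1,1,0,0,0,1]
  ]
}}

```text
time: 34.43
tcp_pos: [0.5728, 0.1759, 0.3322]
eef_rot: [-2.663, -1.66, -0.025]
force: [1.0, -0.3, -0.1]
width: 0.0003
```

```bash
python3 - <<'E'
from h import *
from plant import ctrl
s=ctrl.get_state();print(s["time"],s["tcp_pos"],s["force"])
for n in("side","top"):
    c=ctrl.read_camera(n);np.savez(n+"15.npz",**c)
crop(load("side15.npz"),60,260,170,340,4,"pics/side15.png");
E
python3 dm.py 15
```

```text
34.4333 [0.57276098 0.17591368 0.33220225] [ 0.95036676 -0.26346567 -0.08728697]
side door top pts 774
  r0.00 n96 x lo/med/hi [-26.6476 -13.4451  -3.2535] cooler edge [-17.73]
  r0.03 n90 x lo/med/hi [-26.3653 -14.7237  -3.4066] cooler edge [-15.9115]
  r0.06 n87 x lo/med/hi [-25.284  -14.2943  -3.852 ] cooler edge [-15.5396]
  r0.09 n89 x lo/med/hi [-27.618  -15.7056  -3.5616] cooler edge [-16.5461]
  r0.12 n77 x lo/med/hi [-27.193  -13.6753  -3.808 ] cooler edge [-16.7805]
  r0.15 n83 x lo/med/hi [-26.8937 -15.3742  -4.5114] cooler edge [-16.9304]
  r0.18 n82 x lo/med/hi [-28.8278 -15.7118  -3.9481] cooler edge [-18.6363]
  r0.21 n77 x lo/med/hi [-27.2985 -15.1456  -3.9965] cooler edge [-16.7038]
  r0.24 n72 x lo/med/hi [-28.0532 -16.0652  -3.9042] cooler edge [-17.4689]
top door top pts 244
  r0.00 n115 x lo/med/hi [-25.9493 -13.5947  -1.1674] cooler edge [-17.9428]
  r0.03 n59 x lo/med/hi [-18.2021  -7.2527  -1.1351] cooler edge [-15.6643]
  r0.15 n43 x lo/med/hi [-29.177  -24.4844 -15.0101] cooler edge [-16.7712]
```

View pics/side15.png

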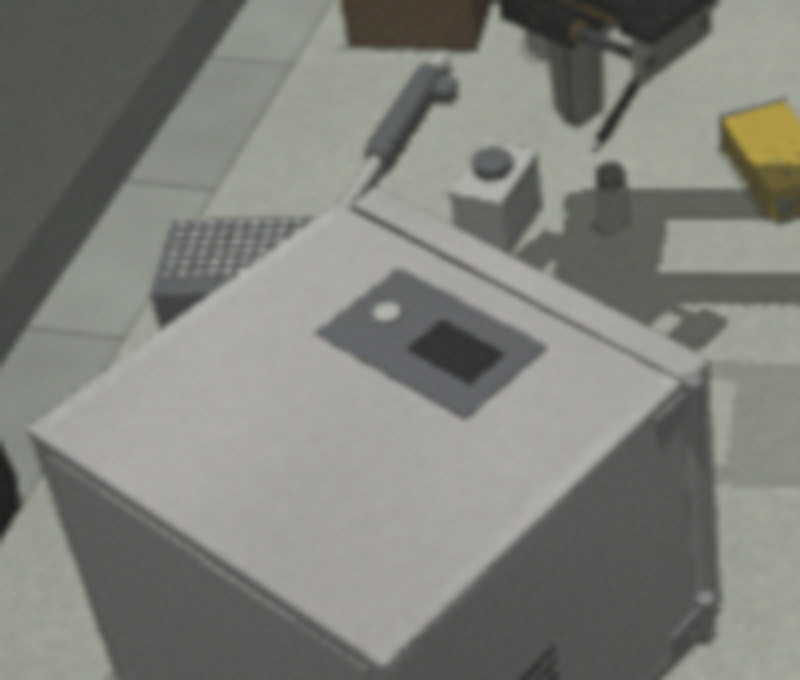

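The door stayed put. I'll confirm over time with averaged frames after clearing the arm from the view.

Call:
{"api": "servo_tool", "payload": {
  "plan": [
    [-1,-2,1,0,0,0,1],
    [-1,-2,1,0,0,0,1],
    [-1,-2,1,0,0,0,1],
    [-1,-2,1,0,0,0,1],
    [-1,-2,1,0,0,0,1],
    [-1,-2,1,0,0,0,1],
    [-1,-2,1,0,0,0,1],
    [-1,-2,0,0,0,0,1],
    [-0.5,-1,0,0,0,0,1],
    [0,0,0,0,0,0,1]
  ]
}}

```text
time: 35.37
tcp_pos: [0.4845, 0.0025, 0.3978]
eef_rot: [-2.657, -1.659, -0.028]
force: [0.2, -0.5, -0.2]
width: 0.0007
```

```bash
python3 - <<'E'
from h import *
from plant import ctrl
np.set_printoptions(precision=4,suppress=True)
n=np.array([np.cos(1.115),np.sin(1.115)]);l=np.array([-n[1],n[0]])
for nm in("side","top"):
    R_,X,RC,XC=[],[],[],[]
    for i in range(8):
        k=ctrl.read_camera(nm)
        P=cloud(k);P=P[k["depth"]>0];x=(P[:,:2]-H)@n;r=-(P[:,:2]-H)@l;z=P[:,2]
        q=(abs(z-.234)<.0045)&(x>-.05)&(x<-.0)&(r>.0)&(r<.27);R_+=list(r[q]);X+=list(x[q])
        if nm=="side":
            # back wall/top of cooler: side wall orientation via minAreaRect of top
            pass
        c=P[(abs(z-.241)<.006)&(x>.0)&(x<.26)&(r>-.02)&(r<.3)]
        rect=cv2.minAreaRect((c[:,:2]*1000).astype(np.float32));RC.append(rect[2]);XC.append(rect[1])
    print(nm,len(X),"slope",np.polyfit(R_,X,1),"cooler yaw deg",np.round(RC,2),"mean size",np.mean(XC,0))
    np.savez(nm+"16.npz",**k);cv2.imwrite(f"pics/{nm}16.png",k["img"][:,:,::-1])
print(ctrl.get_state()["time"],ctrl.get_state()["tcp_pos"])
E
```

```text
side 6068 slope [-0.008  -0.0139] cooler yaw deg [63.46 63.82 63.58 63.85 63.67 63.63 63.54 63.6 ] mean size [242.6237 287.4393]
top 8793 slope [-0.0082 -0.014 ] cooler yaw deg [63.77 63.81 63.74 63.88 63.64 63.29 63.69 63.75] mean size [243.1949 283.5296]
36.1667 [0.4849 0.0038 0.3981]
```

View pics/top16.png

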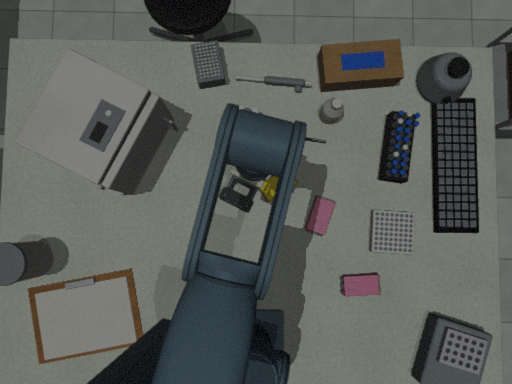

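```bash
python3 -c "
from plant import ctrl
print(ctrl.close_job())"
```

```text
the job is handed in; nothing more can be done
None
```

The cassette is standing in the door holder, caps up, and the door is shut. I handed the job in at about 36 s of the 72 s allowed.

**What I did:** I gripped the lying cassette by its narrow sides, turned it upright and stood it on the bench. I then regripped it from above on its broad faces and lowered it into the empty holder. I pushed the door round with the closed fingers on its bare upper outer face, going slowly at the end. The highest push force I read was about 19 N, at call ends only, so I did not see any peak inside a call.

**Last checks:**
- **Cassette:** before closing, its top measured about 0.215 m and its caps about 0.220 m above the bench, which is right for fully down. I could not see it again once the door was shut.
- **Door:** after backing off, both cameras put it at about 0.005–0.008 rad, accurate to about 0.005. Two readings about 1–2 s apart agreed. That fits the latched 0.01 rather than held ajar by the plunger.
- **Latch:** I could not see the bolt and did not tug the handle, so the snap is inferred from the angle and from the door staying put.
- **Other objects:** I did not notice any of the other things on the bench having moved. I judged this by eye, and in the last picture the arm hides the vial and part of the yellow block.

**Small deviations:** several moves ran up to 1 cm past or short of the commanded distance, and I corrected the grasps before closing. At the end of the door push the tool had tilted about 0.06 rad.

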